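# Roll down the last cap strip on a deep-well block

## Task

The strip of six caps along the lower edge of the sample block, on its angled stand, is still standing proud of the other rows. Take the hand roller from its rest and roll it along that strip with firm pressure, the roller lying flat across the sloping caps, until all six caps are fully home, level with the rows beside them; do the pressing with the roller and not with the gripper, and leave the other things on the desk alone. Then put the roller back upright on its rest, as you found it, and let go.

Things in the scene. Friction and masses are not known exactly. Their poses are not given: they have to be found in the camera images.
- block: White sample block, 4 rows of 6 wells, 128 mm along the rows, 86 across, 44 tall, fixed on a stand sloping 35 deg down to the robot's left (yaw varies). Origin: centre of its underside; z square out of the sloping top, y along the rows (level), x across them, uphill. Each row has a grey strip of six caps 16 mm square, 18 apart; strips at x = -9, 9, 27 mm are home, their tops at z = 48 mm.
- row_low (a point): The strip to seat is the lowest row (block x = -27 mm), at the foot of the slope; its cap tops start at block z = 53 to 54 mm. This point: middle of the top of its first cap (cap1, the end nearer the robot) once home, block frame (-27, -45, 48) mm; axes as the block's. Nothing stands higher than the caps; the roller may overhang the block's lower edge (x = -40 mm).
- row_high (a point): The same point for the last cap (cap6, with the pull tab): block frame (-27, 45, 48) mm. The cap centres lie evenly, 18 mm apart, between row_low and row_high.
- cap1 (a joint): How far cap 1 of the strip (block y = -45 mm) has been pressed in, along the block's -z, in m: 0 = 6 mm proud, 0.006 = home against the block. A stiff push fit: about 6 N moves it, it stays where it is left and does not spring back.
- cap2 (a joint): How far cap 2 of the strip (block y = -27 mm) has been pressed in, along the block's -z, in m: 0 = 6 mm proud, 0.006 = home against the block. A stiff push fit: about 6 N moves it, it stays where it is left and does not spring back.
- cap3 (a joint): How far cap 3 of the strip (block y = -9 mm) has been pressed in, along the block's -z, in m: 0 = 6 mm proud, 0.006 = home against the block. A stiff push fit: about 6 N moves it, it stays where it is left and does not spring back.
- cap4 (a joint): How far cap 4 of the strip (block y = 9 mm) has been pressed in, along the block's -z, in m: 0 = 6 mm proud, 0.006 = home against the block. A stiff push fit: about 6 N moves it, it stays where it is left and does not spring back.
- cap5 (a joint): How far cap 5 of the strip (block y = 27 mm) has been pressed in, along the block's -z, in m: 0 = 6 mm proud, 0.006 = home against the block. A stiff push fit: about 6 N moves it, it stays where it is left and does not spring back.
- cap6 (a joint): How far cap 6 of the strip (block y = 45 mm) has been pressed in, along the block's -z, in m: 0 = 6 mm proud, 0.006 = home against the block. A stiff push fit: about 6 N moves it, it stays where it is left and does not spring back.
- roller_grip (a point): Hand roller: middle of its handle, where to grip. z = up the handle, y = along the axle, x = the way it rolls. Black handle 24 mm (x) by 30 (y), from 30 mm below this point to 32 above. Fork's shoulder plate 30 (x) by 78 (y), underside 46 mm below. Axle of the wheel 72 mm below, its bottom 94 mm below. Same turned half round. Starts upright on the rest.
- roller: The same hand roller, 126 mm tall, about 0.4 kg: black rubber wheel (44 mm diameter, 44 mm wide, free to turn) in a steel fork under the handle. Origin at the bottom of the wheel, 94 mm below roller_grip, same axes.
- wheel (a joint): Turn of the roller's wheel about its axle, in rad (22 mm of rolling for each rad), unlimited; 0 at the start.
- rest_grip (a point): Grey rest, fixed: where roller_grip lies when parked, 106 mm above the desk; z up, y along the parked axle. Two walls 60 mm tall, 62 mm apart along y, carry the ends of the fork's shoulder plate; the wheel hangs free between them. Lips 6 mm high leave the plate 5 mm of play either way along x; the fork has 4 mm along y. Foot 80 x 104 mm.
- bottle: Bystander: clear bottle with a white cap, 64 mm diameter, 150 mm tall, loose. Origin at the centre of its underside. It and the rest stand on either side of the block, either way round.
- bin: Bystander: blue open stock bin, 110 x 100 x 55 mm, loose, to one side of the block. Origin at the centre of its underside.
- cup: Bystander: clear square pen cup, 75 x 75 x 95 mm (pens to 150 mm), loose, to one side of the block. Origin at the centre of its underside.

How it is judged (in metres and radians):
On the way, in this order (a step that is already met when the one before it is completed fails the run):
1. the roller bears on the block and its wheel has turned at least 1.2 rad (rolled some 26 mm) (contact force between roller and block above 1 N and (value of joint wheel above 1.2 rad or value of joint wheel below -1.2 rad)).
2. all six caps of the strip are home, within 1.5 mm (value of joint each of cap1, cap2, cap3, cap4, cap5, cap6 above 0.0045 m), for 0.2 s.
At the end, for the whole second after the job is handed in: All six caps are pressed home to within 1.5 mm, and the roller stands upright on its rest (handle middle within 12 mm of its parked place, within 7 degrees of upright), at rest and released (all of step 2 and distance between roller_grip and rest_grip below 0.012 m and angle between roller_grip's own z axis and vertical below 0.12 rad and linear speed of roller below 0.03 m/s); the robot touches nothing.
It fails at once if the roller bears on the caps on its rim, more than 15 degrees off lying flat across the slope (contact force between roller and block above 3 N and angle between the y axis of roller_grip and the z axis of block, either way round below 1.309 rad).
It fails at once if the gripper itself presses on the block or caps (contact force between any of the fingers, the arm and block above 3 N).
It fails at once if a bystander is moved by more than 30 mm (distance of any of bottle, bin, cup from where it was at the start of the episode above 0.03 m).
It also fails if it takes over 50 s, if anything falls off the work surface, if the arm or the gripper's body presses on something with over 40 N, if the wrist force passes 120 N, or if a joint passes its speed limit or range.

## Robot

A 6-joint arm with a two-finger parallel gripper is mounted at the origin on the work surface. World frame = base frame: x ahead of the robot, y to its left, z up, the work surface at z = 0. Lengths are in m, angles in degrees, forces in N, time in s.
With the tool pointing down it reaches from about 0.375 to 0.9 m from the base axis. Payload 3.1 kg.
Tool frame: the origin (TCP) lies on the centre line of the jaws, within the pads' length; the fingertips stand 11 mm ahead of it and the grasp point (between the pads) lies 8 mm behind it; z points along the fingers, y is the direction in which the jaws open and shut (so a half turn about z gives the same grasp; the last joint's range is limited). The gripper opens to 87 mm and grips with 3 to 60 N. Pads are 19 mm wide; open, the fingers measure 117 mm over their backs; the gripper's body (75 mm by 190 mm) begins 51 mm behind the grasp point.
Start: joints at [-78.982, 30.224, 82.088, -0, 67.689, -10.227], TCP at [0.226, -0.582, 0.234] pointing down, gripper open.
Joint ranges: [-176.69, 176.69], [-43.24, 126.21], [12.49, 139.97], [-82, 262], [0, 151.66], [-163.58, 163.58]. Speed limits (degrees/s): [159.86, 159.86, 180, 180, 180, 180].

## Interface

Orientations are given as a 3x3 rotation matrix whose columns are the frame's x, y, z axes.
In Python, from station import status, vision, env gives the robot as it stands.
- The arm moves only by the tool carry_out, never from a script. Its arguments are lists of equal length, an entry for each row: "dr": the turn, a rotation vector about the world's x, y, z in rad, a list of three; "travel": the shift along the world's x, y, z in units of 40 mm (1.0 is 40 mm), a list of three; "grip": the finger opening in mm, from 0 to 87. A call has exactly 10 rows; each row shifts and turns the commanded pose from where the row before left it; what a row does not reach is not made up. A row lasts 1/10 s, in which the tool goes at most 50 mm and 8.59 degrees, less where a joint would pass 70% of its speed; a pose out of reach is approached as far as the arm can. A call is refused whole if a number of a shift passes 1 or a number of a turn 0.15, either way. A call with a gripper value outside its range is refused whole. The fingers move at their own pace and stop on an object; the grip force is fixed at half the most. Time passes only in rows, so rows that do not move let the fingers close, or fill a call up. It gives the time, the measured TCP pose, the force and the opening at its end, in the units of the state.
- status.get_obs(): the state, without advancing time (a new reading comes with each control period).
- vision.camera(name): name is "scene" or "side" or "wrist"; returns the picture (400x640x3 uint8, red, green, blue); there is no depth.
- vision.calibration(name): a dict with "vertical_fov" (degrees; the focal length in pixels is half the picture's height over the tangent of half this angle, whatever the lens; pixels are square), "cx", "cy" (the principal point, pixels), "k1" (the pictures are not rectified: a ray, as slopes to the right and down, at radius r is drawn at 1 + k1 r^2 times it, then the intrinsics apply), "T" (4x4, takes a point from camera to world coordinates). Camera axes: x right, y up, looking along -z (the intrinsics and any distortion apply to the point x, -y, -z); pixel columns grow to the right and rows downward; lengths in m; the calibration is good to about 2 mm. A picture is of the moment at which its call begins: read the wrist's pose just before it. calibration takes no time and is no camera call; for the wrist camera it gives the pose at the moment of the call.
- env.finish_job(): hands the job in, once; it reports no verdict.
The state is a dict: "time_s": time; "qpos": joint angles; "qvel": joint speeds; "effort": joint torques, N m; "position": TCP position; "ee_rot": TCP orientation; "ft_force": force on the tool from outside, world axes, zero at the start; "wrist_torque": the same for the moment, N m; "width": finger opening in m.
Only numpy, scipy, OpenCV 4.12 (cv2) and the standard library are available. Lean on these libraries where they do the work, as an engineer would, in place of code of your own. Each camera call takes 0.05 s, during which the arm holds its last target.

## Working session

There is one attempt and no reset: what is moved stays moved. The work goes in short steps, Python scripts to look and compute and a tool call to move; the robot and the scene stay as the last step left them, time stands still between calls to the robot, and variables do not carry over. Pictures are saved under pics/ and viewed, and the job is handed in when it is done.

Besides the shell and the picture viewer there is one more tool, called after "Request:" by a JSON object that holds its "name" and its "arguments". carry_out: Moves the arm, as the interface text tells. Its arguments: {"type":"object","properties":{"dr":{"type":"array"},"travel":{"type":"array"},"grip":{"type":"array"}},"required":["dr","travel","grip"]}

```bash
ls; mkdir -p pics
python3 - <<'E'
from station import status, vision, env
import cv2
o=status.get_obs()
for k,v in o.items(): print(k,v)
for n in ["scene","side","wrist"]:
    c=vision.calibration(n); print(n,c)
    im=vision.camera(n); cv2.imwrite(f"pics/{n}0.png",im[:,:,::-1])
E
```

```text
pics
time_s 0.0
qpos [-7.89833092e+01  3.02784322e+01  8.21543687e+01 -1.23014172e-04
  6.76885632e+01 -1.02266062e+01]
qvel [-0.00419389  0.01945475  0.0378294  -0.08508032 -0.12351659  0.01154391]
effort [-9.14145476e-04 -4.40045786e+01 -1.76592797e+01  6.34071068e-02
  5.82780212e-02 -1.70462590e-04]
position [ 0.22635611 -0.58183281  0.23258852]
ee_rot [[ 9.32050045e-01  3.62329338e-01 -4.06727440e-04]
 [ 3.62329373e-01 -9.32047802e-01  2.07878771e-03]
 [ 3.74116357e-04 -2.08490347e-03 -9.99997757e-01]]
ft_force [ 0.2083343  -0.14129486 -0.31039714]
wrist_torque [-0.00839772  0.00368476 -0.01783014]
width 0.08709083422556503
scene {'vertical_fov': 44.35830312538248, 'cx': 332.15623487873864, 'cy': 207.94035753714877, 'k1': -0.12727045897103012, 'T': array([[-0.21666269, -0.76930188,  0.60102571,  1.27914066],
       [ 0.97618929, -0.16405825,  0.14191321,  0.16989067],
       [-0.01057087,  0.61746216,  0.78652955,  1.0516635 ],
       [ 0.        ,  0.        ,  0.        ,  1.        ]])}
side {'vertical_fov': 46.32090978898885, 'cx': 319.83627378603677, 'cy': 194.31753600156918, 'k1': -0.12246455592141227, 'T': array([[-0.80362773,  0.33264889, -0.49348474,  0.01974111],
       [-0.5951015 , -0.45760238,  0.66064686,  0.76503439],
       [-0.00605634,  0.82458764,  0.56570181,  0.72795698],
       [ 0.        ,  0.        ,  0.        ,  1.        ]])}
wrist {'vertical_fov': 66.72683194788455, 'cx': 324.4030335047848, 'cy': 201.2962510000982, 'k1': -0.01975154397805933, 'T': array([[ 0.36330001,  0.89453783,  0.26041349,  0.29809393],
       [-0.93166724,  0.34973036,  0.0984115 , -0.55453463],
       [-0.00304169, -0.27837161,  0.96046863,  0.38396856],
       [ 0.        ,  0.        ,  0.        ,  1.        ]])}
```

View pics/scene0.png

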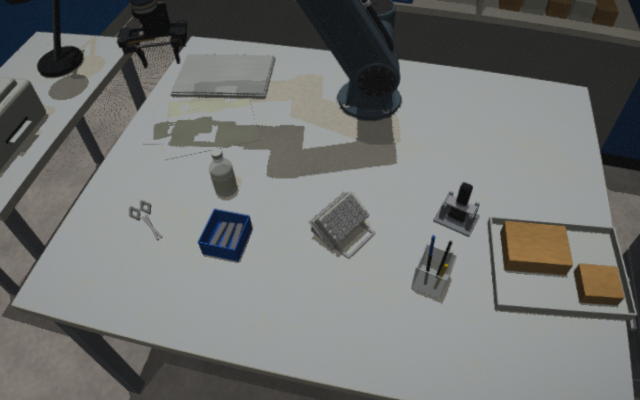

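View pics/side0.png

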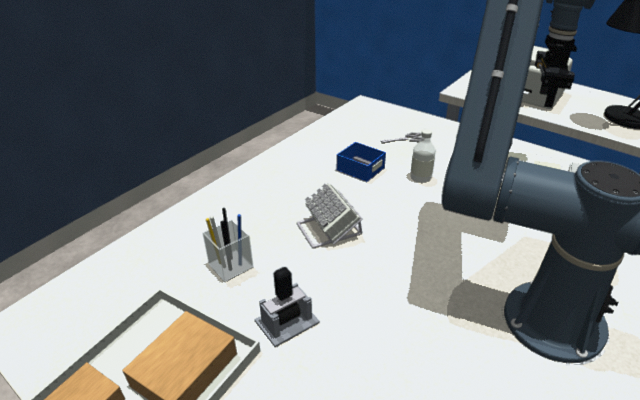

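View pics/wrist0.png

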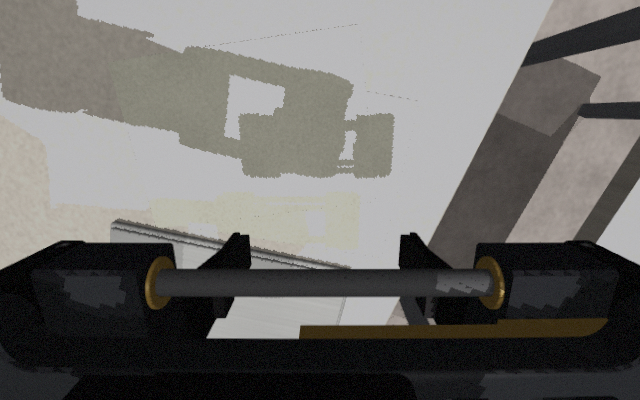

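The scene view shows the roller on its rest near (460,205), the block near (343,222), the bottle (222,172), bin (226,235) and cup (435,272). The side view agrees, with the rest at (285,308) and the block at (333,215). I'll zoom in to pick points.

```bash
cat > h.py <<'E'
import numpy as np, cv2
from station import status, vision, env
def K(c):
    f=200/np.tan(np.radians(c["vertical_fov"]/2)); return f
def ray(c,u,v):
    f=K(c); d=np.array([(u-c["cx"])/f,(v-c["cy"])/f]); s=d.copy()
    for _ in range(30): s=d/(1+c["k1"]*(s@s))
    T=c["T"]; w=T[:3,:3]@np.array([s[0],-s[1],-1]); return T[:3,3], w/np.linalg.norm(w)
def proj(c,p):
    T=c["T"]; q=T[:3,:3].T@(np.asarray(p)-T[:3,3]); s=np.array([q[0],-q[1]])/-q[2]
    s=s*(1+c["k1"]*(s@s)); return s*K(c)+[c["cx"],c["cy"]]
def onz(c,u,v,z):
    o,w=ray(c,u,v); return o+w*(z-o[2])/w[2]
def tri(*obs):
    A=np.zeros((3,3));b=np.zeros(3)
    for c,u,v in obs:
        o,w=ray(c,u,v);P=np.eye(3)-np.outer(w,w);A+=P;b+=P@o
    p=np.linalg.solve(A,b)
    return p,[np.round(proj(c,p)-[u,v],2) for c,u,v in obs]
def crop(im,u0,v0,w,h,s,name):
    cv2.imwrite(name,cv2.resize(im[v0:v0+h,u0:u0+w,::-1],None,fx=s,fy=s,interpolation=cv2.INTER_CUBIC))
E
python3 - <<'E'
import cv2
from h import crop
s=cv2.imread("pics/scene0.png")[:,:,::-1];d=cv2.imread("pics/side0.png")[:,:,::-1]
crop(s,300,180,90,80,7,"pics/s_block.png")
crop(s,420,170,80,80,7,"pics/s_rest.png")
crop(d,285,170,90,90,6,"pics/d_block.png")
crop(d,245,255,90,100,6,"pics/d_rest.png")
E
```

```text
(no output)
```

View pics/s_block.png

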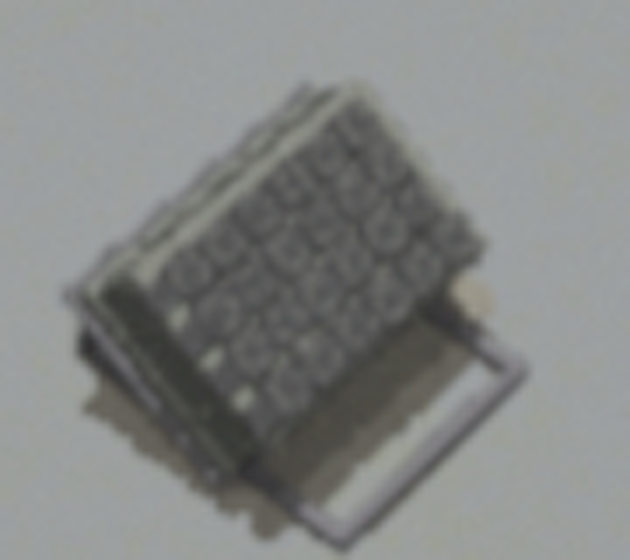

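View pics/s_rest.png

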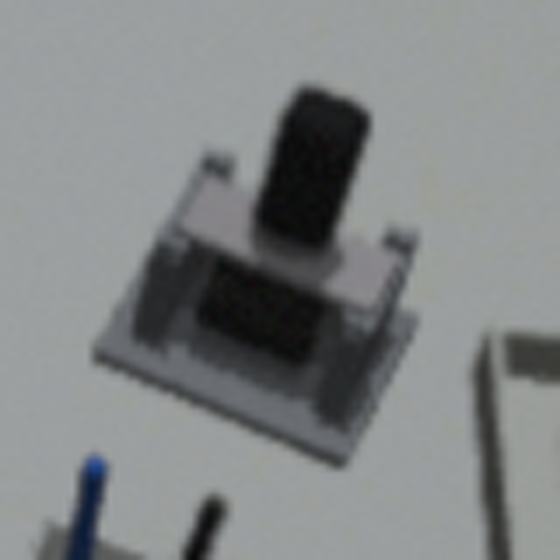

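View pics/d_block.png

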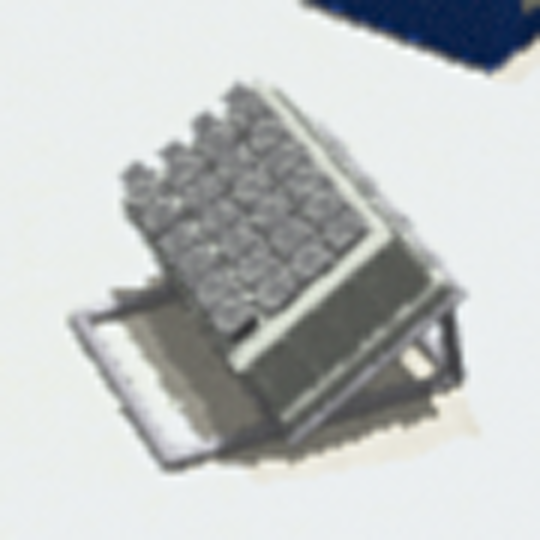

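View pics/d_rest.png

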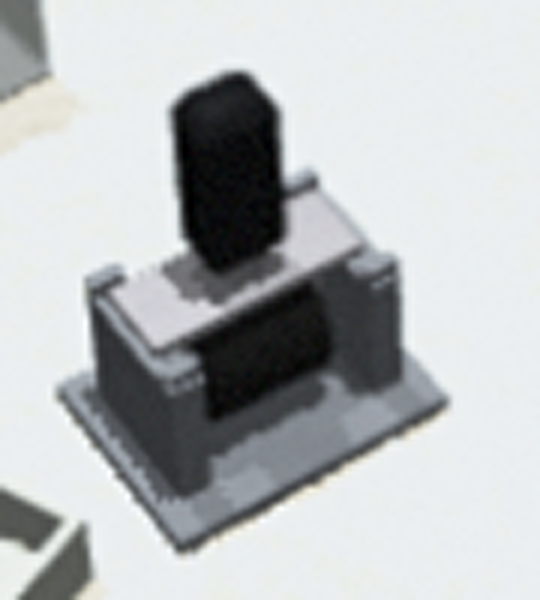

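Scene crop: the block's uphill rim runs from (355,85) to (140,280). The side crop shows the rim corners at (385,228), (240,365) and (262,85). I'll triangulate those along with the rest's foot and the handle.

Run:
```python
from h import *
S=vision.calibration("scene");D=vision.calibration("side")
def px(u0,v0,s,U,V): return (u0+(U+.5)/s-.5, v0+(V+.5)/s-.5)
sb=lambda U,V:(S,*px(300,180,7,U,V)); sr=lambda U,V:(S,*px(420,170,7,U,V))
db=lambda U,V:(D,*px(285,170,6,U,V)); dr=lambda U,V:(D,*px(245,255,6,U,V))
np.set_printoptions(precision=4,suppress=True)
A=tri(sb(355,87),db(385,228));B=tri(sb(140,278),db(262,85));print("near-up",A,"far-up",B)
v=B[0]-A[0];print(np.linalg.norm(v),np.degrees(np.arctan2(v[1],v[0])))
for n,q in dict(s1=sr(95,357),s2=sr(343,467),s3=sr(415,318),d1=dr(60,392),d2=dr(183,550),d3=dr(448,402)).items(): print(n,onz(*q,0.002 if 0 else 0.0))
print("plate corners tri", tri(sr(205,180),dr(300,195)))
print("handle top mid",tri(sr(335,100),dr(228,85)))
# stand front corners
print("stand",onz(*sb(525,370),0.0),onz(*sb(343,550),0.0),onz(*db(72,318),0),onz(*db(172,468),0))
```

```text
near-up (array([0.4867, 0.0304, 0.0942]), [array([-0.22, -0.28]), array([-0.32,  0.23])]) far-up (array([ 0.5856, -0.0265,  0.0916]), [array([-0.23, -0.29]), array([-0.3 ,  0.21])])
0.11411777527751117 -29.930469223219788
s1 [0.4611 0.2541 0.    ]
s2 [0.4932 0.3508 0.    ]
s3 [0.4162 0.3751 0.    ]
d1 [0.4964 0.3477 0.    ]
d2 [0.4214 0.372  0.    ]
d3 [0.3901 0.2742 0.    ]
plate corners tri (array([0.4365, 0.2837, 0.08  ]), [array([1.25, 1.15]), array([ 1.98, -1.14])])
handle top mid (array([0.4422, 0.3146, 0.1448]), [array([-0.37, -0.34]), array([-0.6 ,  0.33])])
stand [0.532  0.1066 0.    ] [0.6242 0.0556 0.    ] [0.6271 0.0512 0.    ] [0.5349 0.1029 0.    ]
```

Request:
{"name": "carry_out", "arguments": {"dr": [[0,0,0.09],[0,0,0.09],[0,0,0.09],[0,0,0.09],[0,0,0.09],[0,0,0.09],[0,0,0.09],[0,0,0.09],[0,0,0.09],[0,0,0.08]], "travel": [[0.5,0.9,0.4],[0.5,0.9,0.4],[0.5,0.9,0.4],[0.5,0.9,0.4],[0.5,0.9,0.3],[0.5,0.9,0.3],[0.5,0.9,0.3],[0.5,0.9,0.3],[0.5,0.9,0.3],[0.5,0.9,0.3]], "grip": [87,87,87,87,87,87,87,87,87,87]}}

```text
time_s: 1.15
position: [0.4268, -0.2207, 0.3699]
ee_rot: [[0.302, 0.953, -0.0], [0.953, -0.302, 0.0], [0.0, -0.0, -1.0]]
ft_force: [1.3, -0.3, 0.0]
width: 0.087
```

Request:
{"name": "carry_out", "arguments": {"dr": [[0,0,0],[0,0,0],[0,0,0],[0,0,0],[0,0,0],[0,0,0],[0,0,0],[0,0,0],[0,0,0],[0,0,0]], "travel": [[0.2,0.9,0],[0.2,0.9,0],[0.2,0.9,0],[0.2,0.9,0],[0,0.8,0],[0,0.8,0],[0,0.5,0],[0,0,0],[0,0,0],[0,0,0]], "grip": [87,87,87,87,87,87,87,87,87,87]}}

```text
time_s: 2.15
position: [0.4586, 0.0047, 0.3695]
ee_rot: [[0.306, 0.952, -0.0], [0.952, -0.306, -0.001], [-0.001, 0.0, -1.0]]
ft_force: [-0.4, 0.1, 0.7]
width: 0.0871
```

Run:
```python
from h import *
import pickle
np.set_printoptions(precision=4,suppress=True)
o=status.get_obs();print(o["position"],o["ee_rot"],o["qpos"],o["time_s"],o["ft_force"])
c=vision.calibration("wrist");im=vision.camera("wrist");pickle.dump((c,im),open("w1.pkl","wb"))
cv2.imwrite("pics/w1.png",im[:,:,::-1])
```

```text
[0.4586 0.0047 0.3695] [[ 0.3058  0.9521 -0.0001]
 [ 0.9521 -0.3058 -0.0005]
 [-0.0005  0.     -1.    ]] [-13.4012   8.3195  93.5278  -0.0315  78.1533   4.4121] 2.15 [-0.4324  0.0748  0.688 ]
```

View pics/w1.png

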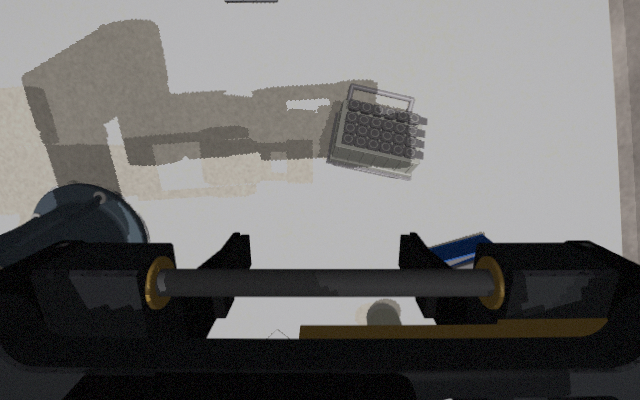

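Request:
{"name": "carry_out", "arguments": {"dr": [[0,0,0],[0,0,0],[0,0,0],[0,0,0],[0,0,0],[0,0,0],[0,0,0],[0,0,0],[0,0,0],[0,0,0]], "travel": [[0.3,0,-0.6],[0.3,0,-0.6],[0.3,0,-0.6],[0.3,0,-0.6],[0,0,-0.6],[0,0,-0.3],[0,0,0],[0,0,0],[0,0,0],[0,0,0]], "grip": [87,87,87,87,87,87,87,87,87,87]}}

```text
time_s: 3.2
position: [0.5071, 0.0051, 0.2386]
ee_rot: [[0.305, 0.952, 0.002], [0.952, -0.305, -0.0], [0.0, 0.002, -1.0]]
ft_force: [0.2, -0.1, -0.1]
width: 0.0868
```

Run:
```python
from h import *
import pickle
np.set_printoptions(precision=4,suppress=True)
o=status.get_obs();print(o["position"],o["qpos"],o["time_s"])
c=vision.calibration("wrist");im=vision.camera("wrist");pickle.dump((c,im),open("w2.pkl","wb"))
cv2.imwrite("pics/w2.png",im[:,:,::-1])
# predicted block area
p=proj(c,[0.56,0.04,0.08]);print(p)
u,v=int(p[0])-75,max(0,int(p[1])-70);print(u,v)
crop(im,u,v,150,120,5,"pics/w2c.png")
```

```text
[0.5071 0.0051 0.2386] [-12.0602  20.7437  98.5216  -0.0006  60.6012   5.7228] 3.2
[363.2715 141.7488]
288 71
```

View pics/w2.png

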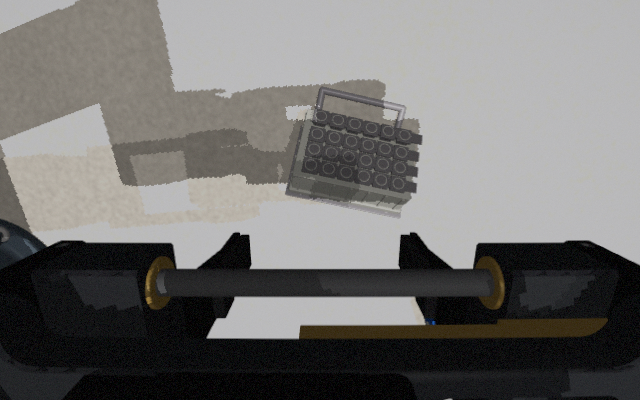

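View pics/w2c.png

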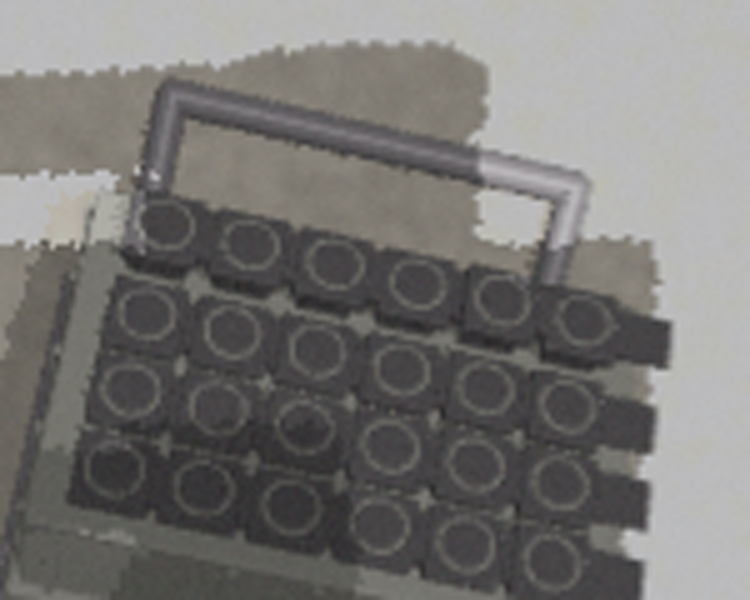

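The wrist crop shows all 24 cap circles. The second row, at x=-9, runs from (147,313) to (566,407), the tabs are at the right (far) end, and the proud row is at the top. I'll solve the pose from the 18 home caps.

```bash
cat > fit.py <<'E'
from h import *
import pickle
from scipy.optimize import least_squares
from scipy.spatial.transform import Rotation as R
np.set_printoptions(precision=4,suppress=True)
c,im=pickle.load(open("w2.pkl","rb"))
rows={-9:[(147,313),(232,332),(317,351),(402,370),(485,388),(566,407)],9:[(131,390),(218,408),(303,427),(389,446),(475,465),(559,482)],27:[(114,468),(204,487),(292,506),(380,526),(465,544),(551,563)]}
low=[(167,225),(251,243),(335,264),(418,284),(503,300),(583,321)]
P=[];U=[]
for x,r in rows.items():
    for i,(a,b) in enumerate(r): P.append([x,-45+18*i,48]);U.append([288+(a+.5)/5-.5,71+(b+.5)/5-.5])
for i,(a,b) in enumerate(low): P.append([-27,-45+18*i,53.5]);U.append([288+(a+.5)/5-.5,71+(b+.5)/5-.5])
P=np.array(P)/1000.;U=np.array(U)
def rot(yaw,t=np.radians(35)):
    # level: x uphill, then tilt: x rises
    y=np.array([np.cos(yaw),np.sin(yaw),0]);xh=np.cross(y,[0,0,1]);x=xh*np.cos(t)+np.array([0,0,1])*np.sin(t)
    return np.c_[x,y,np.cross(x,y)]
if __name__=="__main__":
    for tilt in (0,1):
        def f(q): 
            M=rot(q[3],q[4] if tilt else np.radians(35));return np.ravel([proj(c,M@p+q[:3])-u for p,u in zip(P,U)])
        s=least_squares(f,[0.55,0.03,0.05,-0.5,0.61]);print(s.x,np.degrees(s.x[3:]),np.sqrt(np.mean(s.fun**2)),np.abs(s.fun).max())
        M=rot(s.x[3],s.x[4] if tilt else np.radians(35));C=s.x[:3]
        print("rowlow",M@[-.027,-.045,.048]+C,"rowhigh",M@[-.027,.045,.048]+C)
        for n in("scene","side"):
            k=vision.calibration(n);print(n,[proj(k,M@np.array(p)+C) for p in([.043,-.064,.044],[.043,.064,.044],[-.043,-.064,.044])])
E
python3 fit.py
```

```text
[ 0.5394  0.0088  0.0357 -0.5242  0.61  ] [-30.0341  34.9504] 0.14488586512600224 0.3134814333931786
rowlow [0.5253 0.0743 0.0595] rowhigh [0.6032 0.0293 0.0595]
scene [array([351.3767, 189.0329]), array([316.7591, 218.8146]), array([371.6115, 215.4548])]
side [array([350.8181, 208.6082]), array([327.8198, 180.8723]), array([322.6629, 233.2879])]
[ 0.5394  0.0088  0.0357 -0.5242  0.6116] [-30.0358  35.0433] 0.14482499713735994 0.3077998314607271
rowlow [0.5253 0.0743 0.0595] rowhigh [0.6032 0.0293 0.0595]
scene [array([351.3845, 189.0212]), array([316.7647, 218.8028]), array([371.6073, 215.4495])]
side [array([350.8119, 208.5912]), array([327.8146, 180.8553]), array([322.6702, 233.2852])]
```

Request:
{"name": "carry_out", "arguments": {"dr": [[0,0,0],[0,0,0],[0,0,0],[0,0,0],[0,0,0],[0,0,0],[0,0,0],[0,0,0],[0,0,0],[0,0,0]], "travel": [[-0.4,0.8,0.2],[-0.4,0.8,0.2],[-0.4,0.8,0.2],[-0.4,0.8,0.2],[-0.4,0.8,0.2],[-0.4,0.6,0.0],[0,0,0],[0,0,0],[0,0,0],[0,0,0]], "grip": [87,87,87,87,87,87,87,87,87,87]}}

```text
time_s: 4.25
position: [0.4113, 0.1887, 0.2776]
ee_rot: [[0.306, 0.952, 0.0], [0.952, -0.306, -0.0], [-0.0, 0.0, -1.0]]
ft_force: [0.2, 0.0, 0.2]
width: 0.0869
```

Run:
```python
from fit import *
S=vision.calibration("scene")
M=rot(np.radians(-30.03));C=np.array([0.5394,0.0088,0.0357])
for p in([.027,-.045,.048],[.027,.045,.048],[-.009,.045,.048],[-.027,-.045,.0535],[-.027,.045,.0535]): q=proj(S,M@np.array(p)+C);print((q-[300,180])*7+3)
o=status.get_obs();print(o["position"],o["qpos"],o["time_s"])
c=vision.calibration("wrist");im=vision.camera("wrist");pickle.dump((c,im),open("w3.pkl","wb"))
cv2.imwrite("pics/w3.png",im[:,:,::-1])
p=proj(c,[0.441,0.313,0.06]);print(p)
u,v=int(p[0])-80,max(0,int(p[1])-80);print(u,v)
crop(im,u,v,160,120,5,"pics/w3c.png")
```

```text
[359.7269 128.1747]
[190.1879 276.0622]
[252.8509 356.4352]
[456.8444 242.4108]
[290.7527 394.0127]
[0.4113 0.1887 0.2776] [ 10.4593  13.4188 102.5568  -0.0162  64.0045  28.3139] 4.25
[315.5068  66.625 ]
235 0
```

View pics/w3.png

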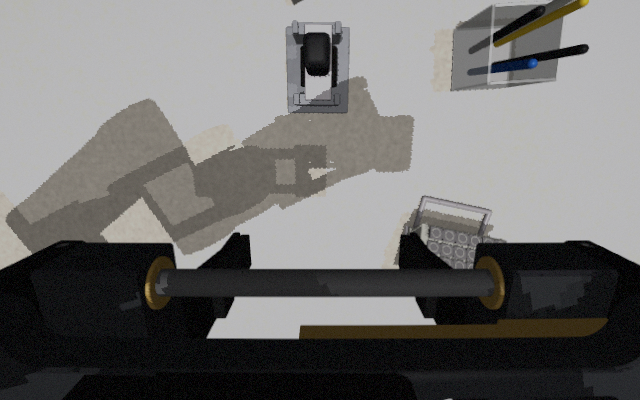

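View pics/w3c.png

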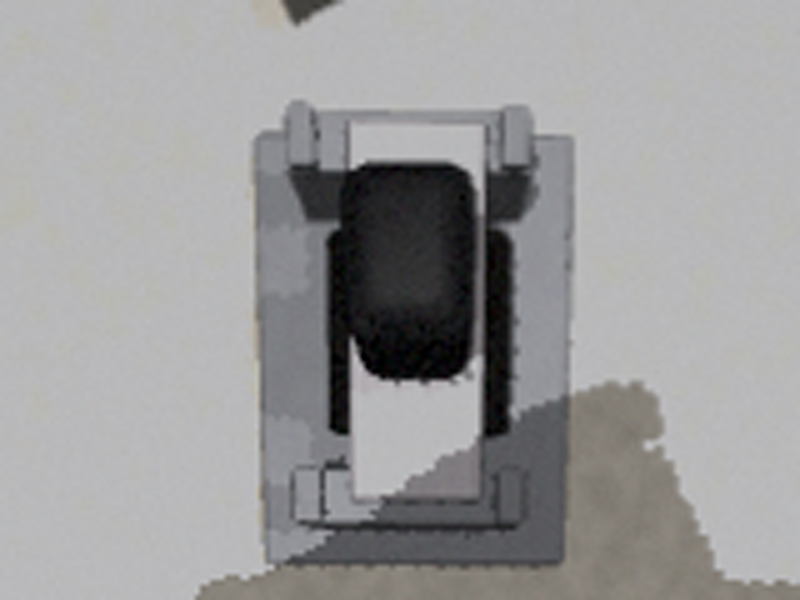

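Run:
```python
from fit import *
c,im=pickle.load(open("w3.pkl","rb"))
q=lambda U,V:(c,235+(U+.5)/5-.5,(V+.5)/5-.5)
for z,pts in((0.0,[(255,133),(575,135),(565,562),(270,562)]),(0.008,[(255,133),(575,135),(565,562),(270,562)]),(0.066,[(350,122),(487,124),(480,500),(350,500)]),(0.064,[(350,122),(487,124),(480,500),(350,500)])):
    w=np.array([onz(*q(*p),z)for p in pts]);d=(w[0]+w[1]-w[2]-w[3])/2;e=(w[1]+w[2]-w[0]-w[3])/2
    print(z,w.mean(0),np.linalg.norm(d),np.degrees(np.arctan2(d[1],d[0])),np.linalg.norm(e),np.degrees(np.arctan2(e[1],e[0])))
h=[onz(*q(*p),.134) for p in((342,190),(470,190),(405,163))];print(h,(h[0]+h[1])/2)
```

```text
0.0 [0.4434 0.3159 0.    ] 0.10460693996328352 72.2417577146839 0.08058664921488817 -17.978717145336706
0.008 [0.4432 0.3149 0.008 ] 0.10265547552686362 72.24175771468393 0.07908328834754708 -17.97871714533669
0.066 [0.4446 0.3149 0.066 ] 0.07706425910619065 71.31579896591998 0.02943364333116003 -18.19244210579638
0.064 [0.4447 0.3152 0.064 ] 0.07748904910034086 71.31579896592001 0.02959588607927024 -18.192442105796328
[array([0.4368, 0.3286, 0.134 ]), array([0.4582, 0.3217, 0.134 ]), array([0.4487, 0.3292, 0.134 ])] [0.4475 0.3251 0.134 ]
```

Request:
{"name": "carry_out", "arguments": {"dr": [[0,0,0],[0,0,0],[0,0,0],[0,0,0],[0,0,0],[0,0,0],[0,0,0],[0,0,0],[0,0,0],[0,0,0]], "travel": [[0.2,0.8,0],[0.2,0.8,0],[0.2,0.8,0],[0.2,0.76,0],[0,0,-0.8],[0,0,-0.8],[0,0,-0.8],[0,0,-0.8],[0,0,-0.8],[0,0,-0.48]], "grip": [87,87,87,87,87,87,87,87,87,87]}}

```text
time_s: 5.3
position: [0.4421, 0.3146, 0.0957]
ee_rot: [[0.307, 0.952, -0.003], [0.952, -0.307, -0.002], [-0.002, -0.003, -1.0]]
ft_force: [-0.7, 0.1, -0.6]
width: 0.087
```

Run:
```python
from fit import *
o=status.get_obs();print(o["position"],o["qpos"],o["ft_force"])
im=vision.camera("scene");crop(im,400,130,110,110,5,"pics/s4.png")
im=vision.camera("side");crop(im,230,220,120,120,5,"pics/d4.png")
```

```text
[0.4421 0.3146 0.0957] [ 23.6389  35.702  100.4447  -0.0064  44.0623  41.4934] [-0.7443  0.0821 -0.5636]
```

View pics/d4.png

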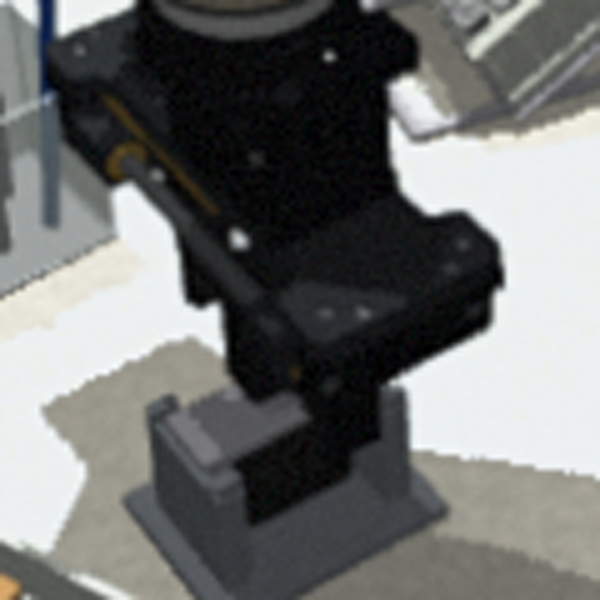

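The gripper straddles the handle over the rest, with the jaws above the plate. I'll close and check the width.

Request:
{"name": "carry_out", "arguments": {"dr": [[0,0,0],[0,0,0],[0,0,0],[0,0,0],[0,0,0],[0,0,0],[0,0,0],[0,0,0],[0,0,0],[0,0,0]], "travel": [[0,0,0],[0,0,0],[0,0,0],[0,0,0],[0,0,0],[0,0,0],[0,0,0],[0,0,0],[0,0,0],[0,0,0]], "grip": [60,30,10,10,10,10,10,10,10,10]}}

```text
time_s: 6.4
position: [0.4431, 0.316, 0.0984]
ee_rot: [[0.305, 0.952, 0.001], [0.952, -0.305, 0.0], [0.001, 0.001, -1.0]]
ft_force: [1.3, -0.6, -0.0]
width: 0.0242
```

Run:
```python
from fit import *
o=status.get_obs();print(o["position"],o["ee_rot"],o["ft_force"],o["width"],o["time_s"])
```

```text
[0.4431 0.316  0.0984] [[ 0.3051  0.9523  0.0012]
 [ 0.9523 -0.3051  0.0004]
 [ 0.0007  0.0011 -1.    ]] [ 1.2893 -0.5924 -0.0144] 0.024227844418824092 6.4
```

Request:
{"name": "carry_out", "arguments": {"dr": [[0,0,0],[0,0,0],[0,0,0],[0,0,0],[0,0,0],[0,0,0],[0,0,0],[0,0,0],[0,0,0],[0,0,0]], "travel": [[0,0,0.2],[0,0,0.4],[0,0,0.4],[0,0,0.6],[0,0,0.8],[0,0,0.8],[0,0,0.8],[0,0,0],[0,0,0],[0,0,0]], "grip": [10,10,10,10,10,10,10,10,10,10]}}

```text
time_s: 7.4
position: [0.4408, 0.3152, 0.2564]
ee_rot: [[0.305, 0.952, -0.005], [0.952, -0.305, -0.002], [-0.003, -0.004, -1.0]]
ft_force: [0.1, -0.2, -2.9]
width: 0.024
```

Run:
```python
from fit import *
o=status.get_obs();print(o["position"],o["ee_rot"],o["ft_force"],o["wrist_torque"],o["width"],o["time_s"])
im=vision.camera("side");cv2.imwrite("pics/d5.png",im[:,:,::-1])
im=vision.camera("scene");cv2.imwrite("pics/s5.png",im[:,:,::-1])
S=vision.calibration("scene")
for p in [(432,300),(413,290),(447,297)]:print(onz(S,*p,0.0))
```

```text
[0.4408 0.3152 0.2564] [[ 0.305   0.9523 -0.0045]
 [ 0.9523 -0.305  -0.002 ]
 [-0.0032 -0.0037 -1.    ]] [ 0.1129 -0.1592 -2.8512] [-0.0254 -0.0545 -0.04  ] 0.024007208985388315 7.4
[0.6989 0.2742 0.    ]
[0.6811 0.2262 0.    ]
[0.6836 0.309  0.    ]
```

View pics/d5.png

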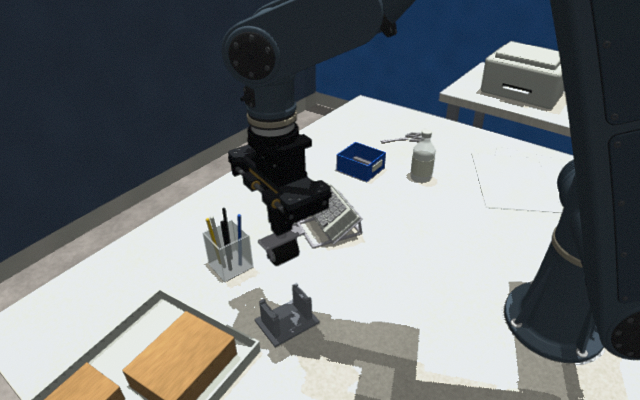

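View pics/s5.png

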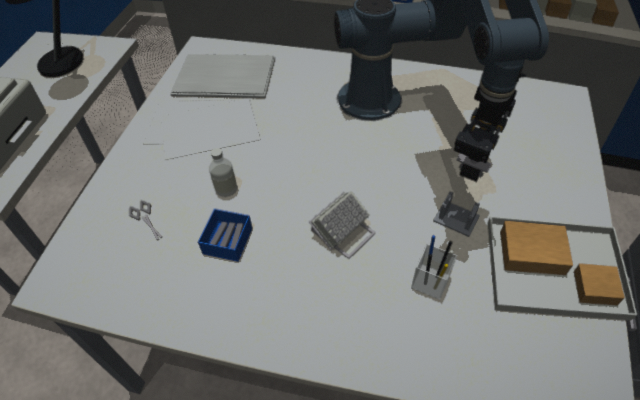

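Request:
{"name": "carry_out", "arguments": {"dr": [[0,0,-0.107],[0,0,-0.107],[-0.09,0.052,0],[-0.09,0.052,0],[-0.09,0.052,0],[-0.09,0.052,0],[-0.09,0.052,0],[-0.079,0.046,0],[0,0,0],[0,0,0]], "travel": [[0.36,-0.58,0],[0.36,-0.58,0],[0.36,-0.58,0],[0.36,-0.58,0],[0.36,-0.58,0],[0.36,-0.58,0],[0.36,-0.58,0],[0.4,-0.54,0],[0,0,0],[0,0,0]], "grip": [10,10,10,10,10,10,10,10,10,10]}}

```text
time_s: 8.5
position: [0.5591, 0.1321, 0.2558]
ee_rot: [[0.408, 0.865, -0.29], [0.71, -0.501, -0.495], [-0.574, -0.004, -0.819]]
ft_force: [-0.4, 0.1, -3.6]
width: 0.0239
```

Run:
```python
from fit import *
o=status.get_obs();print(o["position"],o["ee_rot"],o["qpos"],o["ft_force"],o["wrist_torque"],o["width"],o["time_s"])
M=rot(np.radians(-30.03));T=np.c_[-M[:,0],M[:,1],-M[:,2]]
print(T,R.from_matrix(T@o["ee_rot"].T).as_rotvec())
C=np.array([0.5394,0.0088,0.0357])
print("TCP in block",M.T@(o["position"]-C), "want",[-.027,-.045,.048+.0864])
c=vision.calibration("wrist");im=vision.camera("wrist");cv2.imwrite("pics/w6.png",im[:,:,::-1])
im=vision.camera("side");crop(im,200,80,200,190,3,"pics/d6.png")
im=vision.camera("scene");crop(im,270,120,180,170,3,"pics/s6.png")
```

```text
[0.5591 0.1321 0.2558] [[ 0.4084  0.8654 -0.2904]
 [ 0.7097 -0.5011 -0.4952]
 [-0.574  -0.0038 -0.8188]] [ 14.2265  38.1264  71.6315 -24.2567  95.8899  47.2784] [-0.4461  0.1297 -3.5845] [ 0.7012 -0.4253 -0.0383] 0.023944544876670828 8.5
[[ 0.4099  0.8658 -0.287 ]
 [ 0.7092 -0.5005 -0.4966]
 [-0.5736  0.     -0.8192]] [-0.0014 -0.0036  0.0007]
TCP in block [ 0.0308 -0.0447  0.2472] want [-0.027, -0.045, 0.13440000000000002]
```

View pics/d6.png

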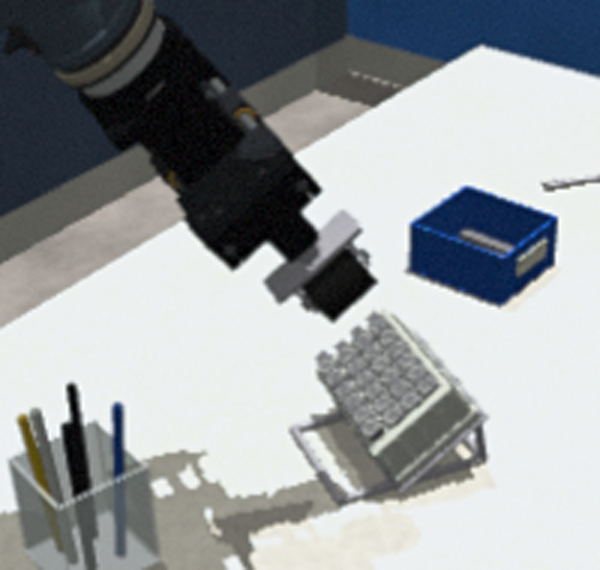

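View pics/s6.png

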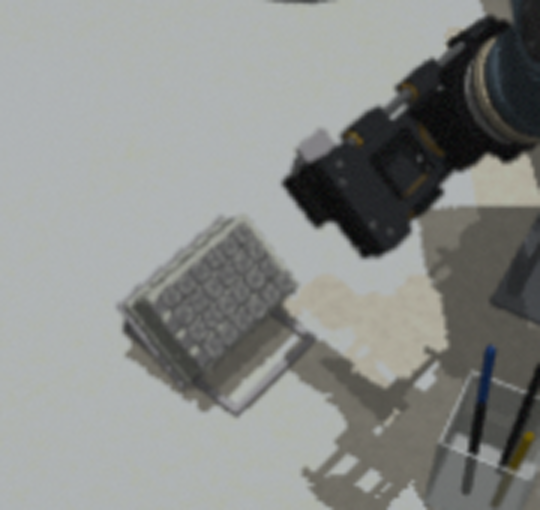

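View pics/w6.png

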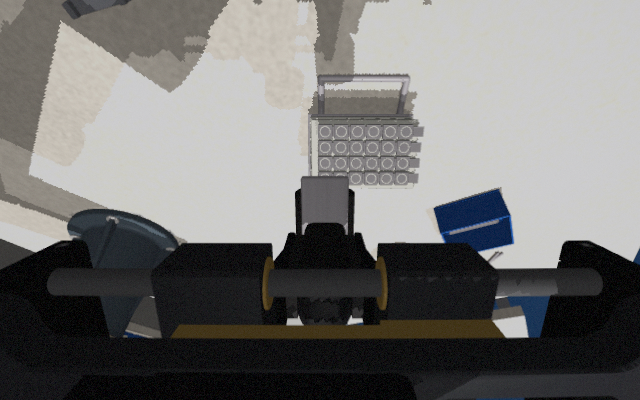

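Request:
{"name": "carry_out", "arguments": {"dr": [[0,0,0],[0,0,0],[0,0,0],[0,0,0],[-0.001,-0.003,0],[0,0,0],[0,0,0],[0,0,0],[0,0,0],[0,0,0]], "travel": [[-0.02,-0.03,-0.68],[-0.02,-0.03,-0.68],[-0.02,-0.03,-0.68],[-0.02,-0.03,-0.69],[0,0,0],[0,0,0],[0,0,0],[0,0,0],[0,0,0],[0,0,0]], "grip": [10,10,10,10,10,10,10,10,10,10]}}

```text
time_s: 9.65
position: [0.5565, 0.1272, 0.1499]
ee_rot: [[0.412, 0.866, -0.284], [0.709, -0.5, -0.497], [-0.572, 0.004, -0.82]]
ft_force: [-0.1, -0.4, -3.8]
width: 0.0236
```

```bash
cat > st.py <<'E'
from fit import *
M=rot(np.radians(-30.03));C=np.array([0.5394,0.0088,0.0357]);T=np.c_[-M[:,0],M[:,1],-M[:,2]]
def st():
    o=status.get_obs()
    print("t",o["time_s"],"block mm",1e3*(M.T@(o["position"]-C)),"F block",M.T@o["ft_force"],"tq",M.T@o["wrist_torque"],"rot err",R.from_matrix(T@o["ee_rot"].T).as_rotvec(),"w",o["width"])
    return o
E
python3 - <<'E'
from st import *
st()
im=vision.camera("wrist");cv2.imwrite("pics/w7.png",im[:,:,::-1])
im=vision.camera("side");crop(im,220,100,160,150,4,"pics/d7.png")
E
```

```text
t 9.65 block mm [-25.4562 -44.4971 157.2932] F block [-1.8659  0.1373 -3.2834] tq [ 0.0143  0.7464 -0.0503] rot err [ 0.0007  0.0041 -0.0002] w 0.0235556357354946
```

View pics/w7.png

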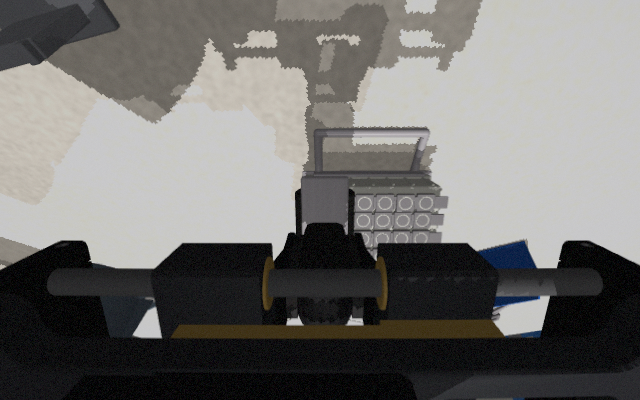

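View pics/d7.png

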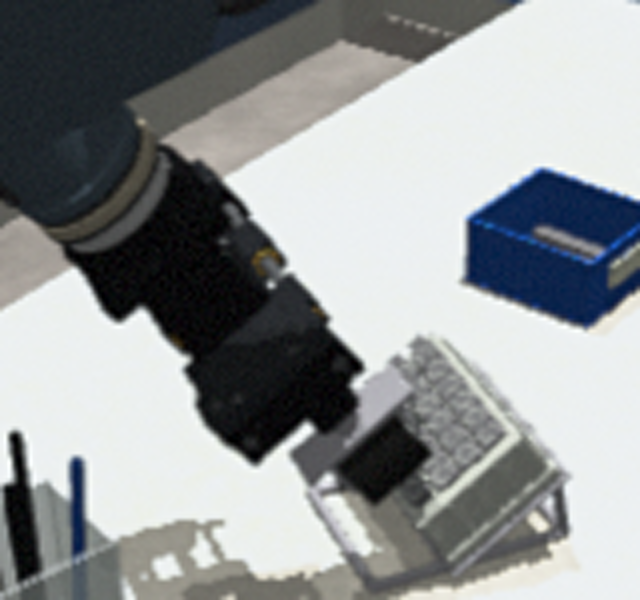

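Request:
{"name": "carry_out", "arguments": {"dr": [[0,0,0],[0,0,0],[0,0,0],[0,0,0],[0,0,0],[0,0,0],[0,0,0],[0,0,0],[0,0,0],[0,0,0]], "travel": [[-0.02,-0.035,-0.124],[-0.036,-0.062,-0.102],[-0.036,-0.062,-0.102],[-0.007,-0.012,-0.02],[-0.007,-0.012,-0.02],[-0.007,-0.012,-0.02],[-0.007,-0.012,-0.02],[0,0,0],[0,0,0],[0,0,0]], "grip": [10,10,10,10,10,10,10,10,10,10]}}

```text
time_s: 10.75
position: [0.5517, 0.1188, 0.1332]
ee_rot: [[0.412, 0.866, -0.284], [0.709, -0.5, -0.498], [-0.573, 0.004, -0.82]]
ft_force: [1.5, 2.4, 1.5]
width: 0.0236
```

```bash
python3 -c "
from st import *
st()"
```

```text
t 10.75 block mm [-27.1639 -44.4052 137.9891] F block [-1.5179  0.0883  2.853 ] tq [ 0.1514  0.4683 -0.051 ] rot err [ 0.0013  0.0036 -0.0005] w 0.02355439824583383
```

Request:
{"name": "carry_out", "arguments": {"dr": [[0,0,0],[0,0,0],[0,0,0],[0,0,0],[0,0,0],[0,0,0],[0,0,0],[0,0,0],[0,0,0],[0,0,0]], "travel": [[-0.007,-0.012,-0.02],[-0.007,-0.012,-0.02],[-0.007,-0.012,-0.02],[-0.007,-0.012,-0.02],[0,0,0],[0,0,0],[0,0,0],[0,0,0],[0,0,0],[0,0,0]], "grip": [10,10,10,10,10,10,10,10,10,10]}}

```text
time_s: 11.75
position: [0.5497, 0.1178, 0.1304]
ee_rot: [[0.412, 0.865, -0.286], [0.709, -0.501, -0.497], [-0.573, 0.002, -0.82]]
ft_force: [-0.2, 5.5, 7.2]
width: 0.0242
```

```bash
python3 -c "
from st import *
st()"
```

```text
t 11.75 block mm [-27.1732 -45.6626 134.6874] F block [ 0.2946 -2.9811  8.5587] tq [-0.4756  0.302  -0.0178] rot err [0.0002 0.002  0.0008] w 0.02415325916416469
```

Request:
{"name": "carry_out", "arguments": {"dr": [[0,0,0],[0,0,0],[0,0,0],[0,0,0],[0,0,0],[0,0,0],[0,0,0],[0,0,0],[0,0,0],[0,0,0]], "travel": [[-0.007,-0.012,-0.02],[-0.004,-0.006,-0.01],[0,0,0],[0,0,0],[0,0,0],[0,0,0],[0,0,0],[0,0,0],[0,0,0],[0,0,0]], "grip": [10,10,10,10,10,10,10,10,10,10]}}

```text
time_s: 12.75
position: [0.5495, 0.1176, 0.1301]
ee_rot: [[0.412, 0.865, -0.285], [0.709, -0.501, -0.496], [-0.572, 0.003, -0.82]]
ft_force: [0.5, 8.2, 9.9]
width: 0.0237
```

```bash
python3 -c "
from st import *
st()
im=vision.camera('wrist');cv2.imwrite('pics/w8.png',im[:,:,::-1]);crop(im,270,130,200,120,4,'pics/w8c.png')
im=vision.camera('side');crop(im,270,160,110,110,5,'pics/d8.png')"
```

```text
t 12.75 block mm [-27.1618 -45.6691 134.2559] F block [-0.276  -3.6874 12.3166] tq [-0.6805  0.2235 -0.0154] rot err [-0.0001  0.003   0.0008] w 0.0237229446636772
```

View pics/w8c.png

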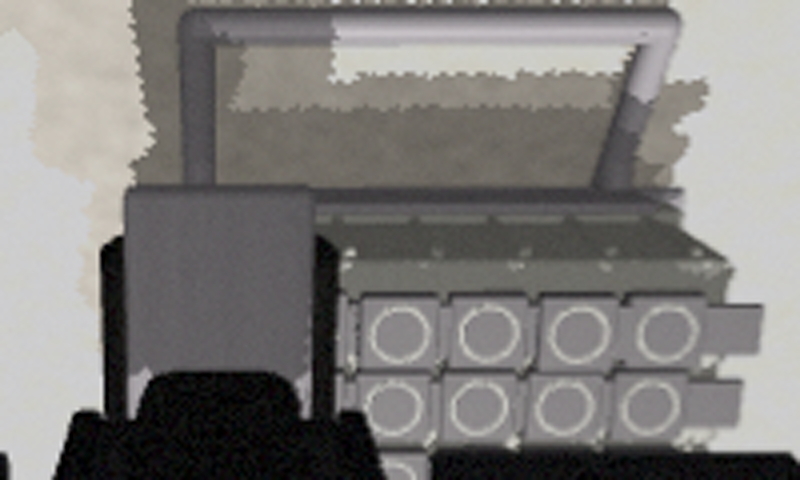

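View pics/d8.png

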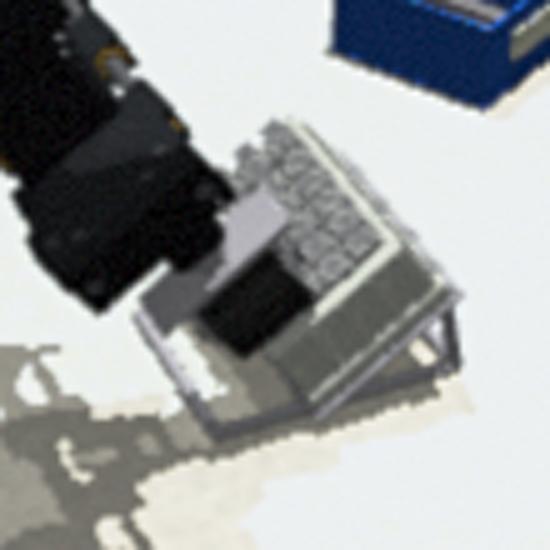

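Request:
{"name": "carry_out", "arguments": {"dr": [[0,0,0],[0,0,0],[0,0,0],[0,0,0],[0,0,0],[0,0,0],[0,0,0],[0,0,0],[0,0,0],[0,0,0]], "travel": [[0.064,-0.039,-0.002],[0.064,-0.039,-0.002],[0.064,-0.039,-0.002],[0.064,-0.039,-0.002],[0.064,-0.039,-0.002],[0.064,-0.039,-0.002],[0.064,-0.039,-0.002],[0.064,-0.039,-0.002],[0.064,-0.039,-0.002],[0.064,-0.039,-0.002]], "grip": [10,10,10,10,10,10,10,10,10,10]}}

```text
time_s: 13.85
position: [0.577, 0.1016, 0.1301]
ee_rot: [[0.413, 0.866, -0.281], [0.709, -0.499, -0.498], [-0.571, 0.006, -0.821]]
ft_force: [3.1, 6.8, 11.4]
width: 0.0235
```

```bash
python3 -c "
from st import *
st()
im=vision.camera('wrist');crop(im,230,130,200,120,4,'pics/w9c.png')
im=vision.camera('side');crop(im,270,160,110,110,5,'pics/d9.png')"
```

```text
t 13.85 block mm [-27.1204 -13.9279 134.2091] F block [ 0.3841 -0.708  13.6169] tq [-0.1409  0.0713  0.0084] rot err [ 0.0009  0.007  -0.0011] w 0.02346045232616039
```

View pics/w9c.png

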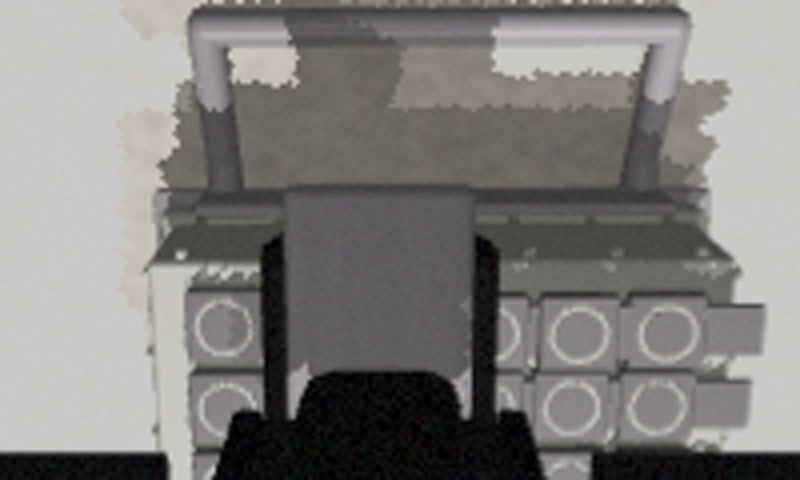

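View pics/d9.png

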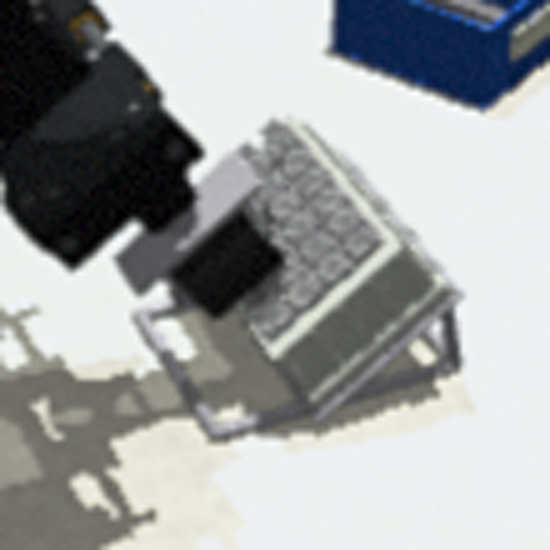

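Request:
{"name": "carry_out", "arguments": {"dr": [[0,0,0],[0,0,0],[0,0,0],[0,0,0],[0,0,0],[0,0,0],[0,0,0],[0,0,0],[0,0,0],[0,0,0]], "travel": [[0.064,-0.039,-0.002],[0.064,-0.039,-0.002],[0.064,-0.039,-0.002],[0.064,-0.039,-0.002],[0.064,-0.039,-0.002],[0.064,-0.039,-0.002],[0.064,-0.039,-0.002],[0.064,-0.039,-0.002],[0.064,-0.039,-0.002],[0.064,-0.039,-0.002]], "grip": [10,10,10,10,10,10,10,10,10,10]}}

```text
time_s: 14.95
position: [0.6022, 0.087, 0.1301]
ee_rot: [[0.413, 0.866, -0.281], [0.709, -0.5, -0.497], [-0.571, 0.006, -0.821]]
ft_force: [3.4, 9.1, 13.6]
width: 0.024
```

```bash
python3 -c "
from st import *
st()"
```

```text
t 14.95 block mm [-27.0605  15.2426 134.2331] F block [-0.0477 -1.5987 16.6129] tq [-0.3901  0.0183 -0.0549] rot err [ 0.0001  0.0068 -0.0007] w 0.023993982000916462
```

Request:
{"name": "carry_out", "arguments": {"dr": [[0,0,0],[0,0,0],[0,0,0],[0,0,0],[0,0,0],[0,0,0],[0,0,0],[0,0,0],[0,0,0],[0,0,0]], "travel": [[0.065,-0.038,0],[0.065,-0.038,0],[0.065,-0.038,0],[0.065,-0.038,0],[0.065,-0.038,0],[0.065,-0.038,0],[0.065,-0.038,0],[0.065,-0.038,0],[0.065,-0.038,0],[0.065,-0.038,0]], "grip": [10,10,10,10,10,10,10,10,10,10]}}

```text
time_s: 15.95
position: [0.6293, 0.0712, 0.1302]
ee_rot: [[0.414, 0.867, -0.279], [0.709, -0.499, -0.498], [-0.57, 0.008, -0.821]]
ft_force: [4.3, 7.7, 13.3]
width: 0.0237
```

```bash
python3 -c "
from st import *
st()
im=vision.camera('wrist');crop(im,190,130,200,120,4,'pics/w10c.png')
im=vision.camera('side');crop(im,270,150,110,110,5,'pics/d10.png')"
```

```text
t 15.95 block mm [-26.9026  46.5734 134.2493] F block [ 0.3488 -0.1284 15.9712] tq [-0.0837  0.0831 -0.031 ] rot err [ 0.0008  0.0091 -0.0016] w 0.02374413963968411
```

View pics/w10c.png

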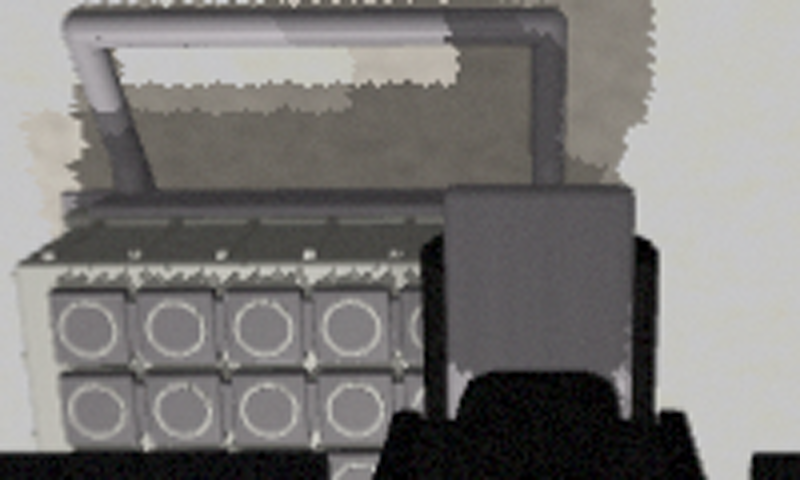

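View pics/d10.png

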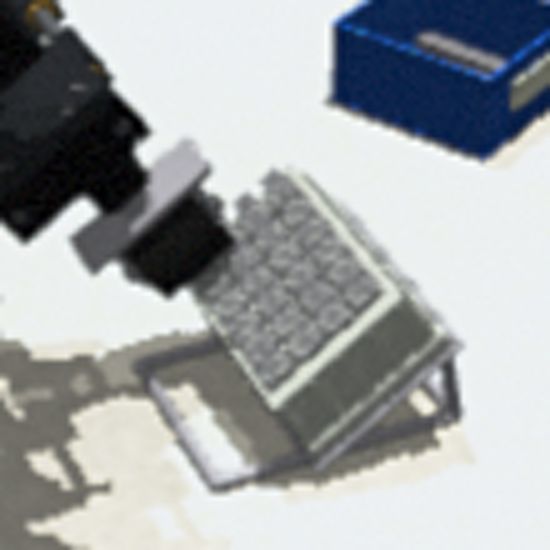

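Request:
{"name": "carry_out", "arguments": {"dr": [[0,0,0],[0,0,0],[0,0,0],[0,0,0],[0,0,0],[0,0,0],[0,0,0],[0,0,0],[0,0,0],[0,0,0]], "travel": [[-0.005,-0.009,-0.015],[-0.1,0.058,0],[-0.1,0.058,0],[-0.1,0.058,0],[-0.1,0.058,0],[-0.1,0.058,0],[-0.1,0.058,0],[-0.1,0.058,0],[-0.1,0.058,0],[-0.1,0.058,0]], "grip": [10,10,10,10,10,10,10,10,10,10]}}

```text
time_s: 17.05
position: [0.5944, 0.0915, 0.1301]
ee_rot: [[0.415, 0.867, -0.275], [0.71, -0.498, -0.499], [-0.569, 0.011, -0.822]]
ft_force: [5.6, 9.0, 15.3]
width: 0.0238
```

Request:
{"name": "carry_out", "arguments": {"dr": [[0,0,0],[0,0,0],[0,0,0],[0,0,0],[0,0,0],[0,0,0],[0,0,0],[0,0,0],[0,0,0],[0,0,0]], "travel": [[-0.1,0.058,0],[-0.1,0.058,0],[-0.1,0.058,0],[-0.1,0.058,0],[-0.1,0.058,0],[-0.1,0.058,0],[-0.1,0.058,0],[-0.1,0.058,0],[-0.1,0.058,0],[-0.1,0.058,0]], "grip": [10,10,10,10,10,10,10,10,10,10]}}

```text
time_s: 18.05
position: [0.5546, 0.1146, 0.13]
ee_rot: [[0.415, 0.867, -0.275], [0.71, -0.498, -0.498], [-0.569, 0.012, -0.822]]
ft_force: [5.2, 7.2, 15.7]
width: 0.0235
```

```bash
python3 -c "
from st import *
st()"
```

```text
t 18.05 block mm [-27.1969 -39.8246 134.1416] F block [ 1.7726  0.891  17.9799] tq [ 0.4196 -0.1462 -0.0054] rot err [ 0.0013  0.0126 -0.0028] w 0.023501860880350483
```

Request:
{"name": "carry_out", "arguments": {"dr": [[0,0,0],[0,0,0],[0,0,0],[0,0,0],[0,0,0],[0,0,0],[0,0,0],[0,0,0],[0,0,0],[0,0,0]], "travel": [[0.036,0.062,0.102],[0.072,0.125,0.205],[0.072,0.125,0.205],[0.02,0.03,0.6],[0.02,0.03,0.6],[0.02,0.03,0.6],[0.02,0.03,0.6],[0,0,0],[0,0,0],[0,0,0]], "grip": [10,10,10,10,10,10,10,10,10,10]}}

```text
time_s: 19.05
position: [0.5601, 0.1306, 0.2409]
ee_rot: [[0.41, 0.866, -0.288], [0.708, -0.501, -0.498], [-0.575, -0.0, -0.818]]
ft_force: [-0.1, -0.8, -4.1]
width: 0.0241
```

```bash
python3 -c "
from st import *
o=st();print(o['position'])
im=vision.camera('wrist');cv2.imwrite('pics/w11.png',im[:,:,::-1]);crop(im,290,60,160,130,5,'pics/w11c.png')
im=vision.camera('side');crop(im,240,90,150,150,4,'pics/d11.png')
im=vision.camera('scene');crop(im,300,180,90,80,7,'pics/s11.png')"
```

```text
t 19.05 block mm [ 22.8049 -43.0027 234.4777] F block [-1.6972  0.2813 -3.7829] tq [-0.0036  0.7797 -0.0131] rot err [ 0.0013 -0.001   0.0002] w 0.024108269374633555
[0.5601 0.1306 0.2409]
```

View pics/w11.png

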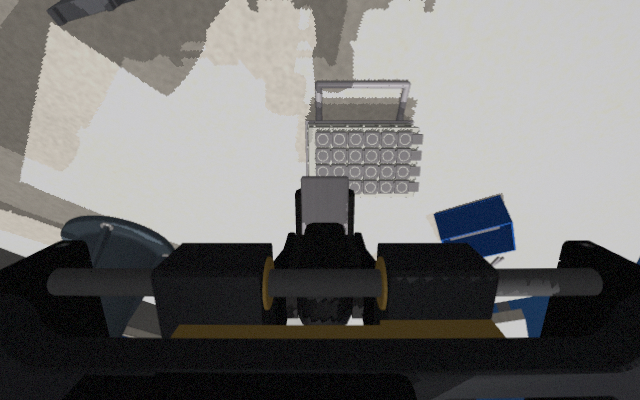

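View pics/d11.png

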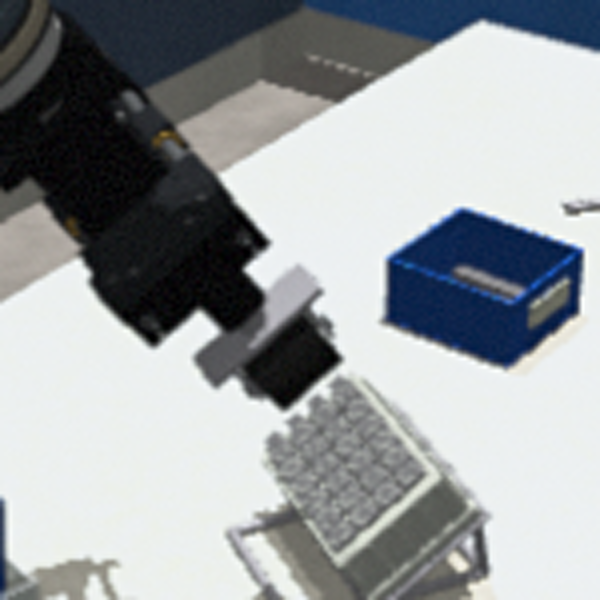

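View pics/s11.png

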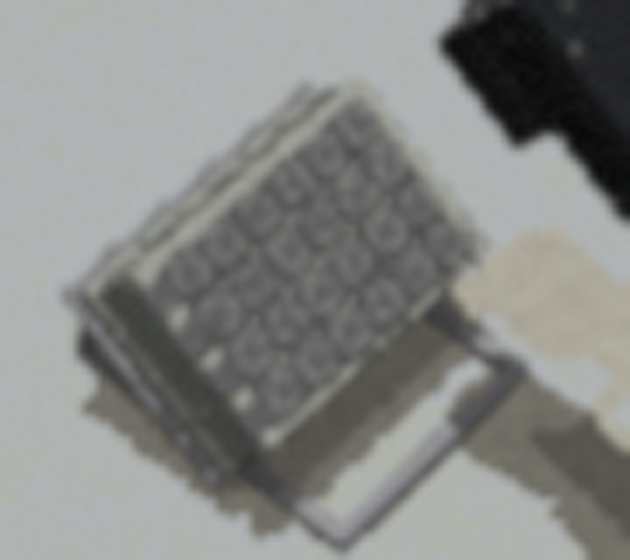

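View pics/w11c.png

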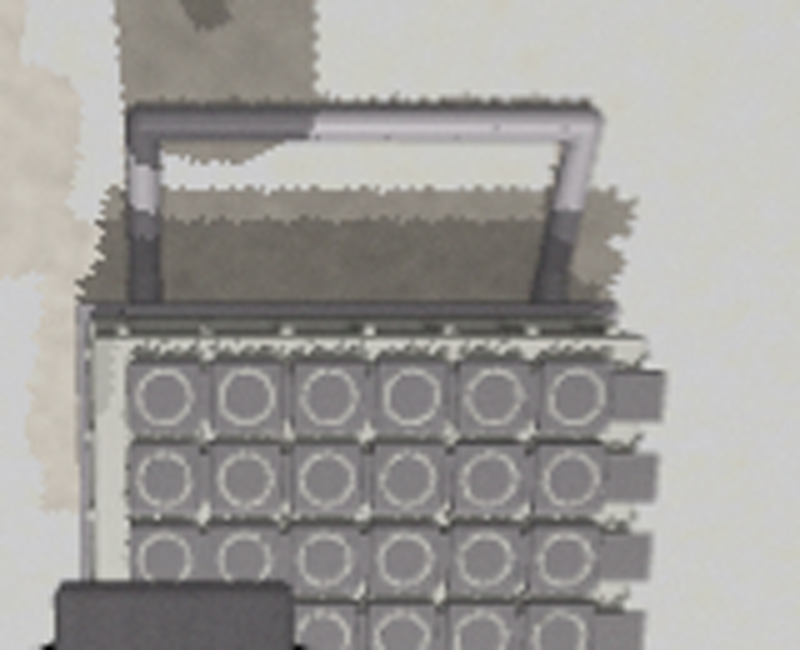

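Every cap in the strip now looks level with its neighbours: the circle rows sit at crop y 398/478/558, evenly spaced, and the side view shows no step. Next I'll take the roller back over its rest.

Request:
{"name": "carry_out", "arguments": {"dr": [[0.088,-0.051,0],[0.088,-0.051,0],[0.088,-0.051,0],[0.088,-0.051,0],[0.088,-0.051,0],[0.088,-0.051,0],[0,0,0.107],[0,0,0.107],[0,0,0],[0,0,0]], "travel": [[-0.37,0.58,0.2],[-0.37,0.58,0.2],[-0.37,0.58,0],[-0.37,0.58,0],[-0.37,0.58,0],[-0.37,0.58,0],[-0.37,0.58,0],[-0.37,0.57,0],[0,0,0],[0,0,0]], "grip": [10,10,10,10,10,10,10,10,10,10]}}

```text
time_s: 20.2
position: [0.4419, 0.3157, 0.2581]
ee_rot: [[0.306, 0.952, 0.001], [0.952, -0.306, -0.003], [-0.003, 0.002, -1.0]]
ft_force: [0.6, -0.3, -4.1]
width: 0.0236
```

Run:
```python
from st import *
o=status.get_obs();print(o["time_s"],o["position"],o["ee_rot"],o["ft_force"],o["wrist_torque"])
G=np.array([[.3051,.9523,0],[.9523,-.3051,0],[0,0,-1]]);print(R.from_matrix(G@o["ee_rot"].T).as_rotvec())
im=vision.camera('wrist');cv2.imwrite('pics/w12.png',im[:,:,::-1])
im=vision.camera('side');crop(im,210,200,130,150,4,'pics/d12.png')
im=vision.camera('scene');crop(im,410,100,110,140,4,'pics/s12.png')
```

```text
20.2 [0.4419 0.3157 0.2581] [[ 0.3058  0.9521  0.0013]
 [ 0.9521 -0.3058 -0.0034]
 [-0.0029  0.0023 -1.    ]] [ 0.578  -0.3029 -4.1476] [-0.0327 -0.1377 -0.0351]
[0.0034 0.0013 0.0007]
```

View pics/d12.png

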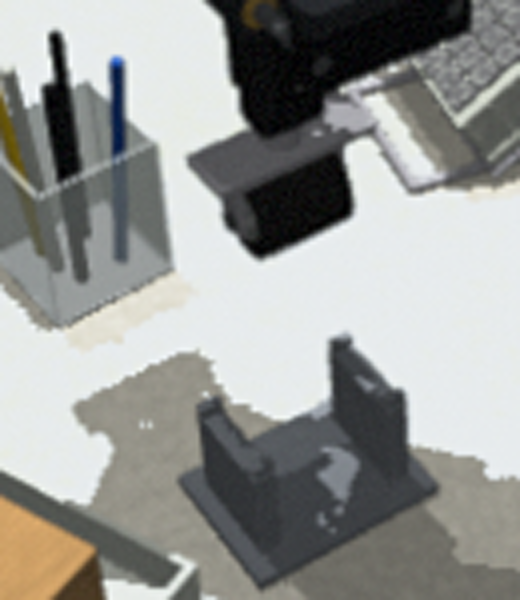

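View pics/w12.png

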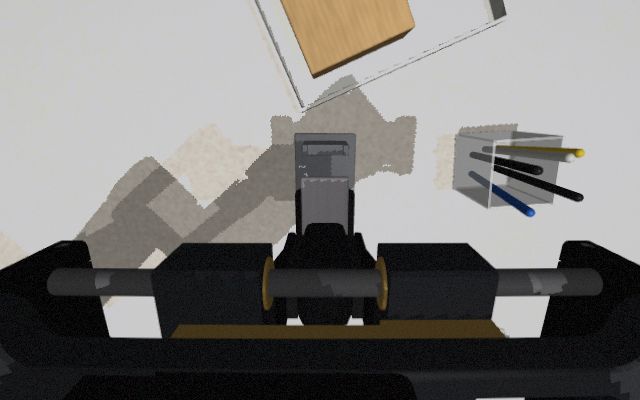

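Run:
```python
from st import *
D=vision.calibration("side");o=status.get_obs()
for yaw in (72.24,):
  y=np.array([np.cos(np.radians(yaw)),np.sin(np.radians(yaw)),0]);x=np.array([y[1],-y[0],0])
  g=o["position"]+[0,0,.0076]
  for a in(-15,15):
    for b in(-39,39):
      for dz in(-46,-40): print(a,b,dz,(proj(D,g+x*a/1e3+y*b/1e3+np.array([0,0,dz/1e3]))-[210,200])*4+1.5)
  for b in(-22,22): print("wheel bottom",b,(proj(D,g+y*b/1e3-np.array([0,0,.094]))-[210,200])*4+1.5)
im=vision.camera('side');crop(im,250,220,60,50,10,'pics/d13.png')
```

```text
-15 -39 -46 [373.2629 132.5751]
-15 -39 -40 [372.8831 121.6719]
-15 39 -46 [215.8436 203.2095]
-15 39 -40 [214.7166 192.134 ]
15 -39 -46 [335.113   97.7102]
15 -39 -40 [334.583   86.9228]
15 39 -46 [180.0534 164.9335]
15 39 -40 [178.8032 153.9665]
wheel bottom -22 [325.7385 213.2135]
wheel bottom 22 [240.8156 252.7271]
```

View pics/d13.png

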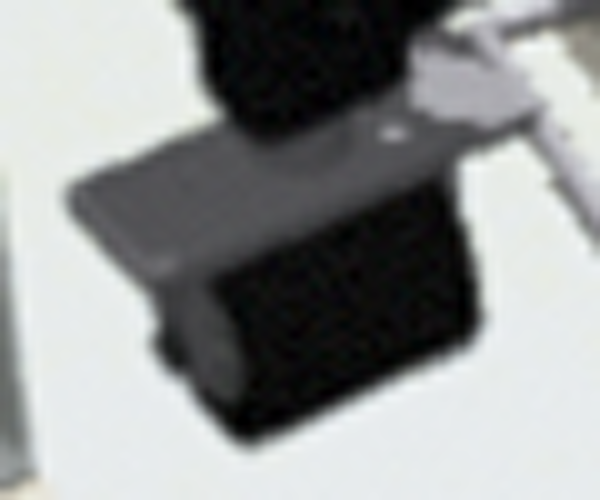

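Run:
```python
from st import *
a=cv2.imread("pics/d5.png")[:,:,::-1];b=vision.camera('side')
crop(np.hstack([a[215:275,245:315],b[215:275,245:315]]),0,0,140,60,5,"pics/cmp.png")
a=cv2.imread("pics/s5.png")[:,:,::-1];b=vision.camera('scene')
crop(np.hstack([a[120:190,440:510],b[120:190,440:510]]),0,0,140,70,5,"pics/cmp2.png")
o=status.get_obs();print(o["position"],o["time_s"])
```

```text
[0.4432 0.3153 0.2585] 20.5
```

View pics/cmp.png

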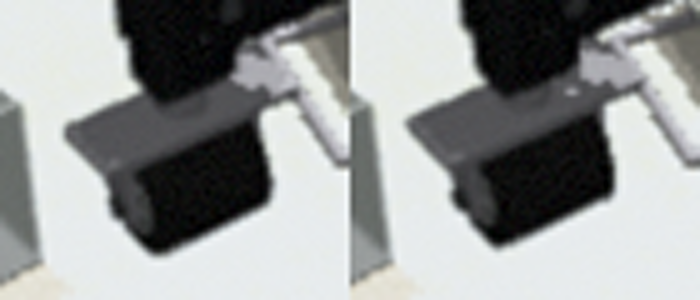

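View pics/cmp2.png

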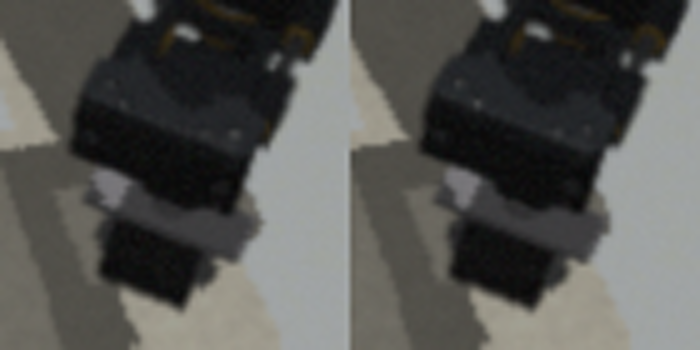

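Request:
{"name": "carry_out", "arguments": {"dr": [[0,0,0],[0,0,0],[0,0,0],[0,0,0],[0,0,0],[0,0,0],[0,0,0],[0,0,0],[0,0,0],[0,0,0]], "travel": [[0,0,-0.6],[0,0,-0.6],[0,0,-0.6],[0,0,-0.6],[0,0,-0.6],[0,0,-0.4],[0,0,-0.1],[0,0,0],[0,0,0],[0,0,0]], "grip": [10,10,10,10,10,10,10,10,10,10]}}

```text
time_s: 21.5
position: [0.4436, 0.3163, 0.1198]
ee_rot: [[0.307, 0.952, 0.005], [0.952, -0.307, -0.0], [0.001, 0.005, -1.0]]
ft_force: [0.3, 0.4, -3.5]
width: 0.0238
```

Run:
```python
from st import *
o=status.get_obs();print(o["position"],o["time_s"],o["ft_force"])
im=vision.camera('wrist');crop(im,260,90,130,130,5,'pics/w14.png')
im=vision.camera('side');crop(im,240,240,100,110,5,'pics/d14.png')
```

```text
[0.4436 0.3163 0.1198] 21.5 [ 0.3129  0.4327 -3.4604]
```

View pics/w14.png

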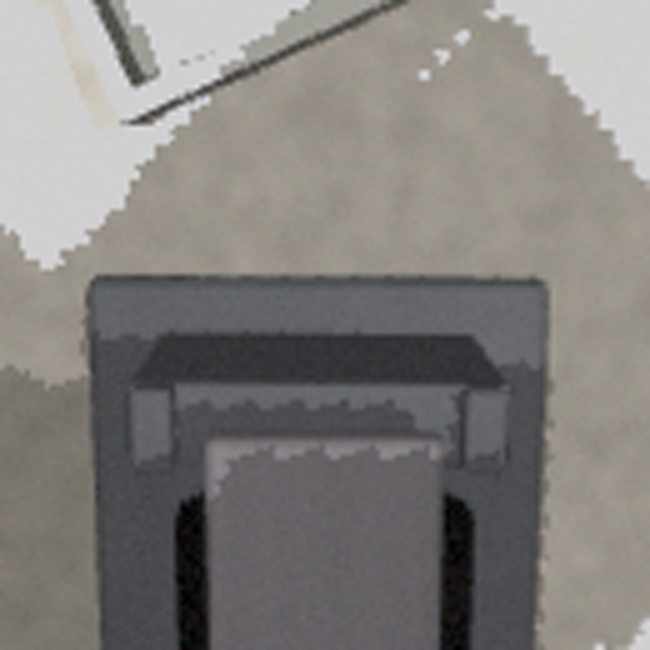

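View pics/d14.png

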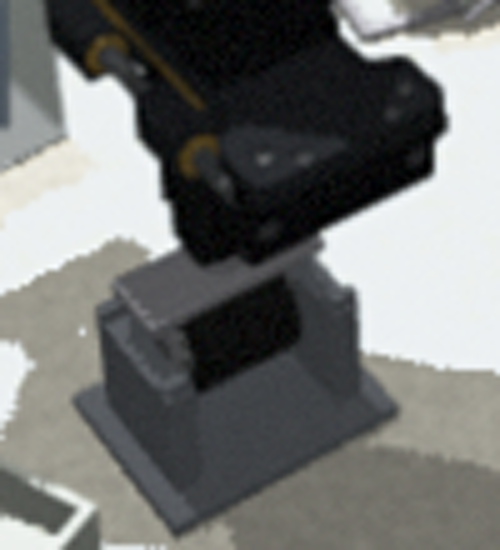

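Request:
{"name": "carry_out", "arguments": {"dr": [[0,0,0],[0,0,0],[0,0,0],[0,0,0],[0,0,0],[0,0,0],[0,0,0],[0,0,0],[0,0,0],[0,0,0]], "travel": [[0,0,-0.1],[0,0,-0.1],[0,0,-0.1],[0,0,-0.1],[0,0,-0.05],[0,0,-0.03],[0,0,-0.03],[0,0,0],[0,0,0],[0,0,0]], "grip": [10,10,10,10,10,10,10,10,10,10]}}

```text
time_s: 22.6
position: [0.4428, 0.316, 0.0985]
ee_rot: [[0.307, 0.952, 0.003], [0.952, -0.307, -0.001], [-0.0, 0.003, -1.0]]
ft_force: [-0.6, -1.7, -0.8]
width: 0.0239
```

Run:
```python
from st import *
o=status.get_obs();print(o["position"],o["time_s"],o["ft_force"],o["wrist_torque"])
im=vision.camera('side');crop(im,240,240,100,110,5,'pics/d15.png')
```

```text
[0.4428 0.316  0.0985] 22.6 [-0.619  -1.7312 -0.7819] [-0.0634  0.0787  0.0405]
```

View pics/d15.png

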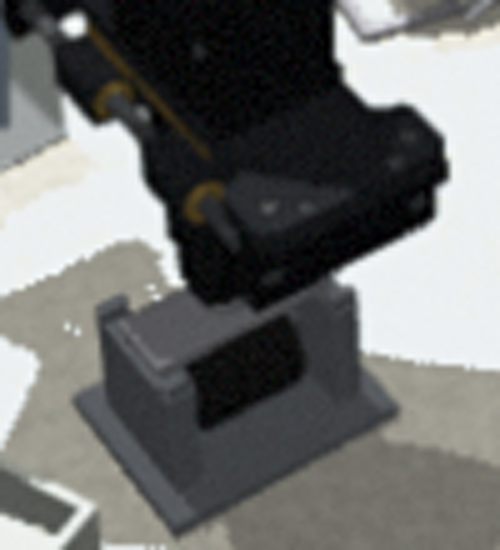

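The plate sits between the lips and the rest now carries the weight. I'll release and retreat straight up.

Request:
{"name": "carry_out", "arguments": {"dr": [[0,0,0],[0,0,0],[0,0,0],[0,0,0],[0,0,0],[0,0,0],[0,0,0],[0,0,0],[0,0,0],[0,0,0]], "travel": [[0,0,0],[0,0,0],[0,0,0],[0,0,0],[0,0,0],[0,0,0],[0,0,0],[0,0,0],[0,0,0],[0,0,0]], "grip": [28,34,42,52,62,75,85,87,87,87]}}

```text
time_s: 23.65
position: [0.4428, 0.316, 0.0983]
ee_rot: [[0.307, 0.952, 0.003], [0.952, -0.307, -0.001], [-0.0, 0.003, -1.0]]
ft_force: [0.3, -1.0, -0.3]
width: 0.085
```

Request:
{"name": "carry_out", "arguments": {"dr": [[0,0,0],[0,0,0],[0,0,0],[0,0,0],[0,0,0],[0,0,0],[0,0,0],[0,0,0],[0,0,0],[0,0,0]], "travel": [[0,0,0.3],[0,0,0.5],[0,0,0.7],[0,0,0.8],[0,0,0.8],[0,0,0.9],[-0.2,-0.8,0.3],[-0.2,-0.8,0.3],[-0.2,-0.8,0],[-0.2,-0.8,0]], "grip": [87,87,87,87,87,87,87,87,87,87]}}

```text
time_s: 24.65
position: [0.4104, 0.187, 0.2837]
ee_rot: [[0.306, 0.952, 0.005], [0.952, -0.306, -0.001], [0.001, 0.005, -1.0]]
ft_force: [0.1, -0.8, -0.3]
width: 0.0869
```

Request:
{"name": "carry_out", "arguments": {"dr": [[0,0,0],[0,0,0],[0,0,0],[0,0,0],[0,0,0],[0,0,0],[0,0,0],[0,0,0],[0,0,0],[0,0,0]], "travel": [[0,0,0],[0,0,0],[0,0,0],[0,0,0],[0,0,0],[0,0,0],[0,0,0],[0,0,0],[0,0,0],[0,0,0]], "grip": [87,87,87,87,87,87,87,87,87,87]}}

```text
time_s: 25.65
position: [0.4107, 0.188, 0.2823]
ee_rot: [[0.307, 0.952, 0.003], [0.952, -0.307, -0.001], [-0.0, 0.003, -1.0]]
ft_force: [-0.8, -0.2, 0.7]
width: 0.0869
```

Run:
```python
from st import *
o=status.get_obs();print(o["position"],o["time_s"],o["ft_force"])
c=vision.calibration("wrist");im=vision.camera('wrist');cv2.imwrite('pics/w16.png',im[:,:,::-1])
im=vision.camera('side');cv2.imwrite('pics/d16.png',im[:,:,::-1]);crop(im,245,255,90,100,6,'pics/d16c.png')
im=vision.camera('scene');cv2.imwrite('pics/s16.png',im[:,:,::-1])
```

```text
[0.4107 0.188  0.2823] 25.65 [-0.7683 -0.211   0.6644]
```

View pics/w16.png

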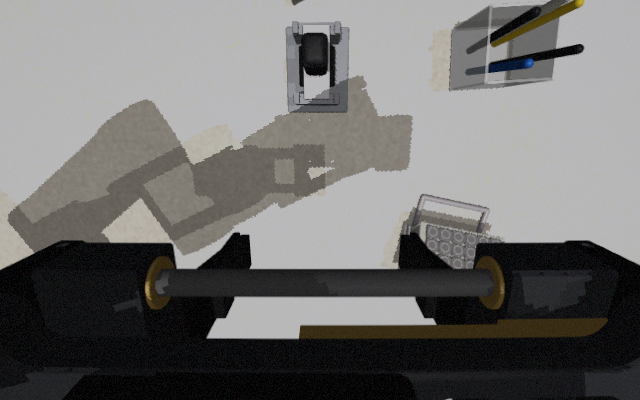

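View pics/d16c.png

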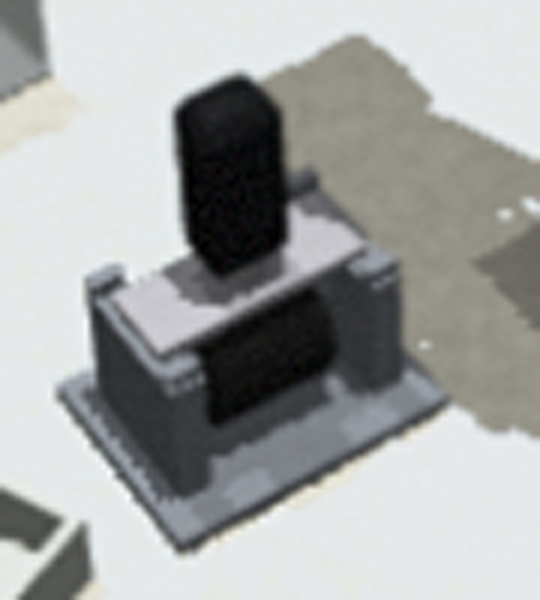

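View pics/s16.png

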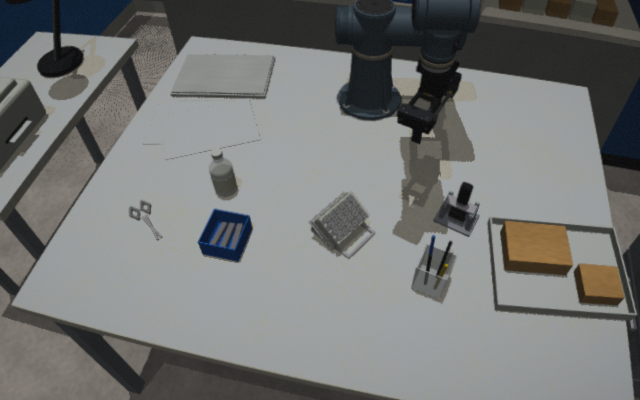

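The roller is back upright as found, and the bystanders look unmoved. There's time left, so I'll check the cap heights numerically from the first viewpoint.

Request:
{"name": "carry_out", "arguments": {"dr": [[0,0,0],[0,0,0],[0,0,0],[0,0,0],[0,0,0],[0,0,0],[0,0,0],[0,0,0],[0,0,0],[0,0,0]], "travel": [[0.4,-0.8,0],[0.4,-0.8,0],[0.4,-0.8,-0.2],[0.4,-0.8,-0.3],[0.4,-0.8,-0.3],[0.4,-0.6,-0.3],[0,0,0],[0,0,0],[0,0,0],[0,0,0]], "grip": [87,87,87,87,87,87,87,87,87,87]}}

```text
time_s: 26.8
position: [0.5063, 0.005, 0.2388]
ee_rot: [[0.305, 0.952, 0.003], [0.952, -0.305, -0.001], [-0.0, 0.003, -1.0]]
ft_force: [-0.1, -0.2, 0.4]
width: 0.0869
```

Run:
```python
from h import *
import pickle
o=status.get_obs();print(o["position"],o["time_s"])
c=vision.calibration("wrist");im=vision.camera("wrist");pickle.dump((c,im),open("w17.pkl","wb"))
crop(im,288,71,150,140,5,"pics/w17c.png")
```

```text
[0.50626955 0.00498503 0.23879001] 26.8
```

View pics/w17c.png

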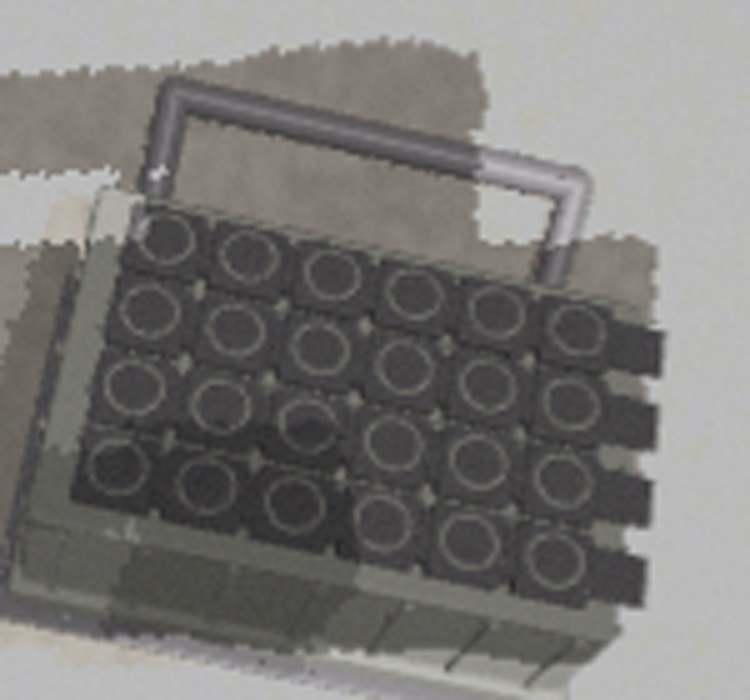

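Run:
```python
from fit import *
c,im=pickle.load(open("w17.pkl","rb"))
rows={-9:[(150,312),(235,330),(320,348),(404,367),(487,385),(570,403)],9:[(135,388),(220,405),(306,424),(392,443),(477,461),(562,478)],27:[(119,466),(205,486),(295,503),(383,522),(469,541),(554,560)]}
low=[(167,239),(249,257),(332,274),(414,294),(496,312),(577,330)]
px=lambda a,b:np.array([288+(a+.5)/5-.5,71+(b+.5)/5-.5])
P=np.array([[x,-45+18*i,48] for x in rows for i in range(6)])/1e3;U=[px(*q) for x in rows for q in rows[x]]
f=lambda q:np.ravel([proj(c,rot(q[3])@p+q[:3])-u for p,u in zip(P,U)])
s=least_squares(f,[.539,.009,.036,-.524]);print(s.x,np.sqrt(np.mean(s.fun**2)))
Mm=rot(s.x[3])
for i,q in enumerate(low):
    g=lambda z:proj(c,Mm@np.array([-.027,-.045+.018*i,z[0]/1e3])+s.x[:3])-px(*q)
    r=least_squares(g,[48]);print("cap",i+1,"z mm",r.x, r.fun)
```

```text
[ 0.5395  0.0088  0.0355 -0.5193] 0.14449120387105743
cap 1 z mm [47.958] [-0.4017 -0.0777]
cap 2 z mm [48.008] [-0.1011 -0.0293]
cap 3 z mm [48.4759] [-0.025  -0.0098]
cap 4 z mm [47.853] [-0.0936 -0.0462]
cap 5 z mm [47.9661] [-0.1266 -0.076 ]
cap 6 z mm [47.9859] [-0.1084 -0.0771]
```

All six caps measure 47.9–48.5 mm, against 48 mm for home, so I'm handing in.

```bash
python3 -c "
from station import env
print(env.finish_job())"
```

```text
the job is handed in; nothing more can be done
None
```

I rolled the roller along the low strip and back, lying flat across the slope, then returned it to its rest, let go and handed in the job. The robot's clock read about 27 s of the 50 s allowed; the hand-in gave no verdict.

- **Pressing:** contact force was about 17–21 N. The tool stayed within 0.1 mm of the same height above the block on both passes, even as I commanded it deeper. So the wheel was stopping against the neighbouring row that was already home.
- **Caps:** a final wrist-camera measurement put the six cap tops at 48.0, 48.0, 48.5, 47.9, 48.0 and 48.0 mm, where home is 48 mm. The gripper never came near the block.
- **Roller:** the pictures after release show it upright between the lips of its rest, looking the same as at the start. The tool pose when I let go was within 1 mm of the pose when I picked it up.
- **Bystanders:** the bottle, bin and cup look unmoved in the scene picture; I judged this by eye and did not measure it.
- **Check that disagreed:** predicted plate corners before parking were up to about 2 pixels off the side picture, hinting that the roller had tilted in the grip. Comparing it with the picture taken after pickup showed only an even shift, so I went ahead and it seated normally.

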